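Set and lock the length stop of a carrot cutter

ROBOT

A 6-joint arm with a two-finger parallel gripper is mounted at the origin on the work surface; the furniture and walls round the work are solid. World frame = base frame: x ahead of the robot, y to its left, z up, the work surface at z = 0. Lengths are in m, angles in rad, forces in N, time in s.
With the tool pointing down it reaches from about 0.275 to 0.825 m from the base axis. Payload 5.2 kg.
Tool frame: the origin (TCP) lies at the very end of the fingers, on their centre line; the grasp point (between the pads) lies 19 mm behind it; z points along the fingers, y is the direction in which the jaws open and shut (so a half turn about z gives the same grasp; the last joint's range is limited). The gripper opens to 93 mm and grips with 3 to 60 N. Pads are 15 mm wide; open, the fingers measure 128 mm over their backs; the gripper's body (75 mm by 188 mm) begins 65 mm behind the grasp point.
Start: joints at [-1.394, 0.259, 1.535, -0, 1.348, -0.203], TCP at [0.204, -0.511, 0.193] pointing down, gripper open.
Joint ranges: [-3.14, 3.14], [-0.91, 2.08], [0.19, 2.58], [-1.22, 4.36], [0.22, 2.71], [-3.12, 3.12]. Speed limits (rad/s): [2.57, 2.57, 3.14, 3.14, 3.14, 3.14].

INTERFACE

Orientations are given as a rotation vector (axis times angle).
In Python, from station import bot, vision, ticket, trace gives the robot as it stands.
- The arm moves only by the tool move_arm, never from a script. Its argument "rows" is a list of rows, each an object of numbers: "claw": the finger opening in cm, from 0 to 9.3; "dx", "dy", "dz": the shift along the world's x, y, z in cm; "wx", "wy", "wz": the turn, a rotation vector about the world's x, y, z in degrees. A call has 1 to 12 rows; each row is the pose to reach, as a shift and turn from the pose commanded when the call began; what a row does not reach only later rows make up. A row lasts 1/12 s, in which the tool goes at most 41.7 mm and 7.16 degrees, less where a joint would pass 70% of its speed; a pose out of reach is approached as far as the arm can. A call with a gripper value outside its range is refused whole. The fingers move at their own pace and stop on an object; the grip force is fixed at half the most. Time passes only in rows, so rows that repeat a pose let the fingers close. It gives the time, the measured TCP pose, the force and the opening at its end, in the units of the state.
- bot.observe(): the state, without advancing time (a new reading comes with each control period).
- vision.camera(name): name is "scene" or "top" or "wrist"; returns a dict with "image" (400x640x3 uint8, blue, green, red), "mtx" (3x3 intrinsics, pixels), "T" (4x4, takes a point from camera to world coordinates); the wrist camera has in their place "mount" (4x4, takes a point from camera to tool coordinates, whose origin is the TCP and whose axes are the flange's). Camera axes: x right, y up, looking along -z (the intrinsics and any distortion apply to the point x, -y, -z); pixel columns grow to the right and rows downward; lengths in m; the calibration is good to about 2 mm. A picture is of the moment at which its call begins: read the wrist's pose just before it. There is no depth.
- ticket.hand_in(): hands the job in, once; it reports no verdict.
Trained networks look in a picture, given as the dict that the camera call returned (one of the last four; its "shot" number tells which), for a name from the list of things; names that differ only in an ending like _2 or _b are one class to them, and where a whole thing is asked for, a point or a joint stands for the part that bears it (a point fixed in the world has none). Each returns a list of dicts, best first, with "score" (0 to 1); they miss things now and then, are a little off and sometimes report something else, mostly with a low value. They report only what shows in the picture. A call takes as long as a camera call. They do not tell look-alikes from the thing itself.
- trace(picture, thing): "pixels" (400x640 bool, what is visible of it) and "xy" ([column, row] in pixels, amid what is visible of it).
The state is a dict: "time_s": time; "joint_positions": joint angles; "dq": joint speeds; "joint_torque": joint torques, N m; "position": TCP position; "eef_rot": TCP orientation; "force": force on the tool from outside, world axes, zero at the start; "wrist_torque": the same for the moment, N m; "width": finger opening in m.
Only numpy, scipy, OpenCV 4.12 (cv2) and the standard library are available. Lean on these libraries where they do the work, as an engineer would, in place of code of your own. Each camera call takes 0.05 s, during which the arm holds its last target.

TASK

Set the length stop of the carrot cutter to the sample piece lying in its trough: push the loose stop bar forward by its rear end until the sample sits snugly between the stop plate and the lowered knife. Then lock the bar: turn the wing screw clockwise by pushing its wings round with the fingertips, stroke after stroke, until it is tight and will turn no further. Use light pushes: lift nothing, force nothing, and leave the other things on the bench where they lie.

Things in the scene. Friction and masses are not known exactly. Their poses are not given: they have to be found in the camera images.
- cutter: Bench cutter, fixed to the table: white bed 214 x 88 mm, top 15 mm high, from x = -45 to +169 mm. On it an aluminium clamp block 50 x 44 mm round the origin, top 46 mm high (screw heads to 49), and a trough (rails 27 mm high, 32 mm apart). Origin on the table under the wing screw's axis; x along the bar to the knife, y away from the back plate, z up. Place and heading vary.
- back_plate (a point): Middle of the top edge of the steel back plate, 80 mm high, that stands at y = -37 to -40 mm of the cutter, from x = -32 to +168 mm. Fingers cannot pass between it and the wings, so the screw is worked from the +y side.
- knife_face (a point): Centre of the lowered lever knife's face towards the stop, at x = +141 mm of the cutter, 29 mm above the table. The knife lies across the trough, top 63 mm high, and does not move; its black handle reaches to y = +123 mm of the cutter, 69 mm above the table at most.
- wing_screw (a joint): Turn of the wing screw, rad: grows CLOCKWISE seen from above, starts between 0 (loose) and 1.5. At q the wings lie along the cutter's x axis turned clockwise by q. It stays where it is left (friction 0.045 N m, 2 to 3 N at the wings, 5 N when tight) and sinks 5 mm a turn. Its foot meets the bar at about 7.5, clamps harder from there, stops dead at 9.4; tight above about 8.9.
- screw_wings (a point): Point on the wing screw's axis at mid-height of its wings, about 73 mm above the table when loose, 66 mm when tight. Dark steel; two opposite wings, rounded ears 5 mm thick, reach from the hub (radius 10 mm) to 31 mm from the axis, 11 mm above and below this point.
- stop_face (a point): Centre line of the bar at the stop plate's front face, 29 mm above the table. Plate: steel, 26 mm wide, 29 mm high, 6 mm thick. Bar: square steel, 14 mm, about 240 g; it slides freely along the cutter's x axis in the clamp block. It starts 14 to 34 mm short of its snug place, which is at x = +80 mm of the cutter.
- push_head (a point): Centre of the rear face of the round black push head (28 mm across, 12 mm thick) on the bar's rear end, 29 mm above the table, 145 mm behind the stop face. Pushed along +x of the cutter.
- sample_center (a point): Centre of the sample, a carrot piece 61 mm long, 28 mm thick, lying along the trough, 29 mm above the table; it slides along when pushed (35 g). Snug against the knife, its centre is 30.5 mm from the knife's face.
- thermometer: Bystander: a white probe thermometer lying on the table, 161 x 30 x 17 mm, origin under its middle.
- carrot_stub: Bystander: a carrot piece standing on end, 34 mm across, 38 mm high, origin under its middle.
- label_roll: Bystander: a roll of white labels, 68 mm across, 40 mm high, origin under its middle.
- felt_marker: Bystander: a felt marker lying on the table, 131 mm long, 15 mm thick, origin under its middle.
Mind the look-alikes: they are no part of the job. Of the things that look like the part that bears stop_face, the larger one is meant.

How it is judged:
By the outcome, as a careful person would: the job done as asked, in the order asked, and still so for the second after the job is handed in, with the robot touching nothing.
It also fails if it takes over 64 s, if anything falls off the work surface, if the arm or the gripper's body presses on something with over 40 N, if the wrist force passes 120 N, or if a joint passes its speed limit or range.

## Working session

There is one attempt and no reset: what is moved stays moved. The work goes in short steps, Python scripts to look and compute and a tool call to move; the robot and the scene stay as the last step left them, time stands still between calls to the robot, and variables do not carry over. Pictures are saved under pics/ and viewed, and the job is handed in when it is done.

Besides the shell and the picture viewer there is one more tool, called after "Call:" by a JSON object that holds its "name" and its "arguments". move_arm: Moves the arm, as the interface text tells. Its arguments: {"type":"object","properties":{"rows":{"type":"array"}},"required":["rows"]}

```bash
ls; mkdir -p pics; cat > h.py <<'E'
import numpy as np, cv2
from station import bot, vision, ticket, trace
def ray(p,uv):
    K=p["mtx"];T=p["T"]
    d=np.linalg.inv(K)@np.array([uv[0],uv[1],1.]); d=np.array([d[0],-d[1],-d[2]])
    return T[:3,3],T[:3,:3]@d
def atz(p,uv,z):
    o,d=ray(p,uv); return o+d*(z-o[2])/d[2]
def proj(p,X):
    T=p["T"];c=T[:3,:3].T@(np.asarray(X)-T[:3,3]); v=p["mtx"]@np.array([c[0],-c[1],-c[2]]); return v[:2]/v[2]
E
python3 - <<'E'
from h import *
for n in("scene","top"):
    p=vision.camera(n); cv2.imwrite(f"pics/{n}0.png",p["image"]); print(n,p.keys(),p["mtx"],p["T"].round(3))
    for t in["cutter","wing_screw","stop_face","push_head","sample_center","thermometer","carrot_stub","label_roll","felt_marker","back_plate","knife_face"]:
        try: r=trace(p,t)
        except Exception as e: print(t,e); continue
        print(t,[(round(x["score"],2),np.round(x["xy"],1).tolist(),int(x["pixels"].sum())) for x in r])
print(bot.observe())
E
```

```text
pics
scene dict_keys(['image', 'mtx', 'T', 'shot']) [[363.94816384   0.         317.5265374 ]
 [  0.         363.94816384 197.03708689]
 [  0.           0.           1.        ]] [[ 0.626  0.392 -0.674 -0.178]
 [-0.779  0.31  -0.544 -0.533]
 [-0.005  0.866  0.5    0.546]
 [ 0.     0.     0.     1.   ]]
cutter [(0.59, [356.8, 231.1], 3659)]
wing_screw [(0.52, [387.8, 221.0], 172)]
stop_face [(0.88, [357.3, 332.2], 460), (0.59, [406.9, 231.6], 317)]
push_head [(0.76, [403.4, 230.6], 317), (0.73, [358.0, 332.1], 454)]
sample_center [(0.72, [345.4, 237.4], 216), (0.61, [408.3, 232.3], 308)]
thermometer [(0.49, [426.7, 217.6], 211)]
carrot_stub [(0.72, [282.6, 209.7], 173), (0.22, [343.5, 237.9], 226)]
label_roll [(0.98, [361.3, 197.0], 510)]
felt_marker [(0.66, [264.4, 184.2], 128)]
back_plate [(0.59, [358.3, 231.0], 3494)]
knife_face [(0.76, [356.5, 231.2], 3384)]
top dict_keys(['image', 'mtx', 'T', 'shot']) [[367.36639367   0.         316.21001997]
 [  0.         367.36639367 205.08966715]
 [  0.           0.           1.        ]] [[ 1.000e-03  9.970e-01 -7.600e-02  3.480e-01]
 [-1.00
[... 662 characters left out ...]
5], 1814)]
{'time_s': 1.2, 'joint_positions': array([-1.39379094e+00,  2.58611934e-01,  1.53495145e+00,  8.49317508e-06,
        1.34798855e+00, -2.02762628e-01]), 'dq': array([-5.27339481e-05, -6.41094984e-04,  5.11645755e-04, -1.36007629e-03,
       -5.59917149e-04, -1.80436338e-03]), 'joint_torque': array([-8.45759569e-04, -4.37211049e+01, -2.84308094e+01,  7.20635522e-02,
        3.14247434e-02, -6.76427021e-06]), 'position': array([ 0.20393803, -0.51083046,  0.19296583]), 'eef_rot': array([3.08508655e+00, 5.92949271e-01, 1.21862510e-05]), 'force': array([ 0.18999865, -0.50779202,  0.13702434]), 'wrist_torque': array([-0.00067881,  0.00917944, -0.01207614]), 'width': 0.09295830069915938}
```

```bash
python3 - <<'E'
import cv2
a=cv2.imread("pics/scene0.png")[120:380,200:500]; cv2.imwrite("pics/s0c.png",cv2.resize(a,None,fx=2.3,fy=2.3,interpolation=cv2.INTER_CUBIC))
a=cv2.imread("pics/top0.png")[110:300,210:450]; cv2.imwrite("pics/t0c.png",cv2.resize(a,None,fx=3,fy=3,interpolation=cv2.INTER_CUBIC))
E
```

```text
(no output)
```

View pics/s0c.png

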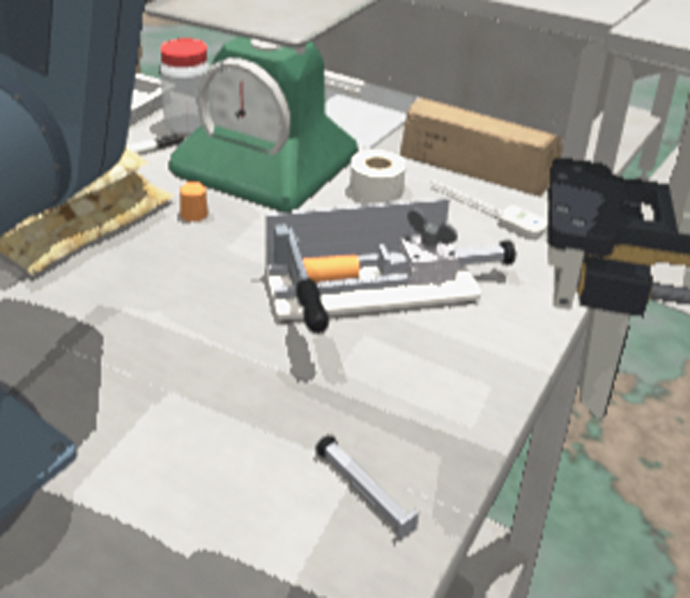

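View pics/t0c.png

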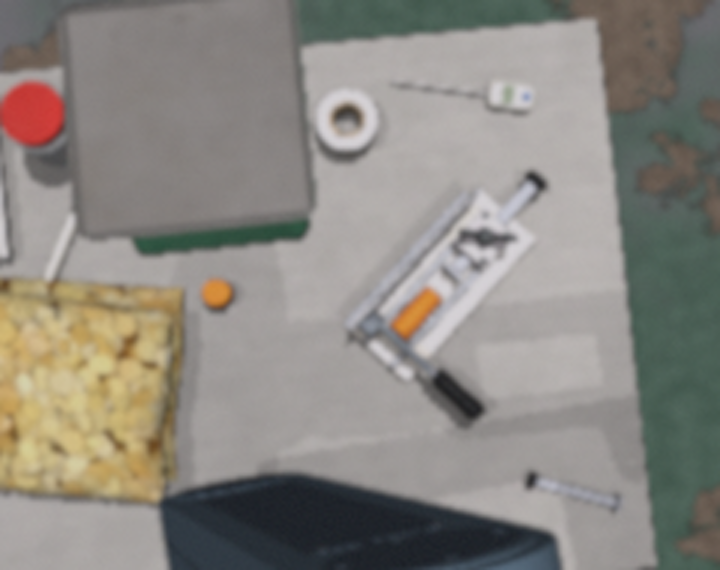

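```bash
cat >> h.py <<'E'
def C(x,y,th,P):
    c,s=np.cos(th),np.sin(th); P=np.asarray(P,float); return np.array([x+c*P[0]-s*P[1],y+s*P[0]+c*P[1],P[2]])
E
python3 - <<'E'
from h import *
p=vision.camera("top"); q=vision.camera("scene")
f=lambda c:(c[0]/3+210,c[1]/3+110)
for n,c,z in[("A -45,-44",(478,190),.015),("B -45,44",(537,238),.015),("C 169,44",(405,380),.015),("knifeL handle end",(470,418),.06),("wing",(485,238),.073),("ph",(540,182),.029),("stub",(217,294),.02),("decoyhead",(530,480),.01)]:
    print(n,atz(p,f(c),z).round(4))
g=lambda c:(c[0]/2.3+200,c[1]/2.3+120)
for n,c,z in[("B",(480,298),.015),("C",(275,320),.015),("wing",(432,230),.073),("phrear",(512,252),.029),("handle end",(318,325),.06)]:
    print(n,atz(q,g(c),z).round(4))
print(q["T"])
E
```

```text
A -45,-44 [ 0.5443 -0.208   0.015 ]
B -45,44 [ 0.4911 -0.2719  0.015 ]
C 169,44 [ 0.3361 -0.1267  0.015 ]
knifeL handle end [ 0.2971 -0.1916  0.06  ]
wing [ 0.4843 -0.2075  0.073 ]
ph [ 0.5506 -0.2735  0.029 ]
stub [0.4296 0.0781 0.02  ]
decoyhead [ 0.2284 -0.2614  0.01  ]
B [ 0.4786 -0.2751  0.015 ]
C [ 0.3225 -0.134   0.015 ]
wing [ 0.4777 -0.2146  0.073 ]
phrear [ 0.5543 -0.2727  0.029 ]
handle end [ 0.2985 -0.202   0.06  ]
[[ 0.62645925  0.39222033 -0.67358148 -0.17761278]
 [-0.77944038  0.31008742 -0.54435144 -0.53316637]
 [-0.00463656  0.8660306   0.49996949  0.54589378]
 [ 0.          0.          0.          1.        ]]
```

```bash
python3 - <<'E'
from h import *
p=vision.camera("wrist"); print(p["mtx"],p["mount"].round(4)); cv2.imwrite("pics/w0.png",p["image"])
E
```

```text
[[291.614524     0.         320.44002107]
 [  0.         291.614524   203.51827425]
 [  0.           0.           1.        ]] [[-2.000e-04  9.576e-01  2.881e-01  7.970e-02]
 [ 1.000e+00  1.000e-04  7.000e-04  1.500e-03]
 [ 6.000e-04  2.881e-01 -9.576e-01 -1.916e-01]
 [ 0.000e+00  0.000e+00  0.000e+00  1.000e+00]]
```

View pics/w0.png

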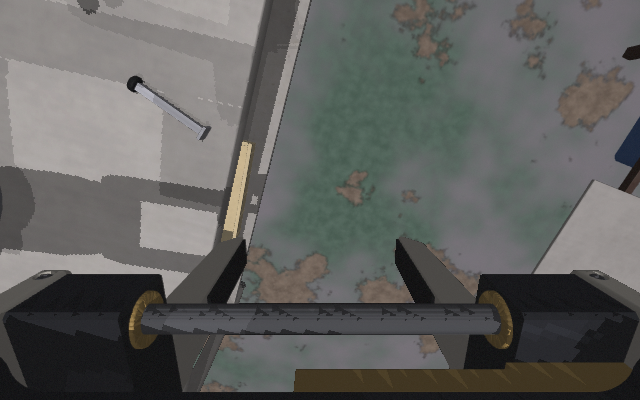

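Call:
{"name": "move_arm", "arguments": {"rows": [{"dx": 26.5,"dy": 32,"dz": 3,"wz": 25,"claw": 0},{"dx": 26.5,"dy": 32,"dz": 3,"wz": 25,"claw": 0},{"dx": 26.5,"dy": 32,"dz": 3,"wz": 25,"claw": 0},{"dx": 26.5,"dy": 32,"dz": 3,"wz": 25,"claw": 0},{"dx": 26.5,"dy": 32,"dz": 3,"wz": 25,"claw": 0},{"dx": 26.5,"dy": 32,"dz": 3,"wz": 25,"claw": 0},{"dx": 26.5,"dy": 32,"dz": 3,"wz": 25,"claw": 0},{"dx": 26.5,"dy": 32,"dz": 3,"wz": 25,"claw": 0},{"dx": 26.5,"dy": 32,"dz": 3,"wz": 25,"claw": 0},{"dx": 26.5,"dy": 32,"dz": 3,"wz": 25,"claw": 0},{"dx": 26.5,"dy": 32,"dz": 3,"wz": 25,"claw": 0},{"dx": 26.5,"dy": 32,"dz": 3,"wz": 25,"claw": 0}]}}

```text
invalid input at $.rows[0]: expected keys claw, dx, dy, dz, wx, wy, wz
```

```bash
cat >> h.py <<'E'
from scipy.spatial.transform import Rotation as R
def wrist():
    s=bot.observe(); p=vision.camera("wrist"); T=np.eye(4); T[:3,:3]=R.from_rotvec(s["eef_rot"]).as_matrix(); T[:3,3]=s["position"]
    p["T"]=T@p["mount"]; return s,p
E
python3 - <<'E'
from h import *
import pickle
s,p=wrist(); cv2.imwrite("pics/w1.png",p["image"]); pickle.dump((s,p),open("w1.pkl","wb"))
print({k:np.round(v,4) for k,v in s.items()})
for t in["wing_screw","stop_face","push_head","sample_center"]:
    r=trace(p,t); print(t,[(round(x["score"],2),np.round(x["xy"],1).tolist(),int(x["pixels"].sum())) for x in r])
E
```

```text
{'time_s': np.float64(1.35), 'joint_positions': array([-1.3938,  0.2586,  1.535 ,  0.    ,  1.348 , -0.2028]), 'dq': array([-0.0005,  0.0019,  0.0027, -0.0002,  0.0002, -0.0006]), 'joint_torque': array([-1.60000e-03, -4.37204e+01, -2.84301e+01,  7.17000e-02,
        3.15000e-02, -0.00000e+00]), 'position': array([ 0.2039, -0.5108,  0.193 ]), 'eef_rot': array([3.0851, 0.593 , 0.    ]), 'force': array([-0.6596, -0.0876, -0.3577]), 'wrist_torque': array([0.0116, 0.0253, 0.0215]), 'width': np.float64(0.0932)}
wing_screw []
stop_face [(0.97, [163.5, 105.3], 1055)]
push_head [(0.61, [166.7, 104.6], 898)]
sample_center []
```

View pics/w1.png

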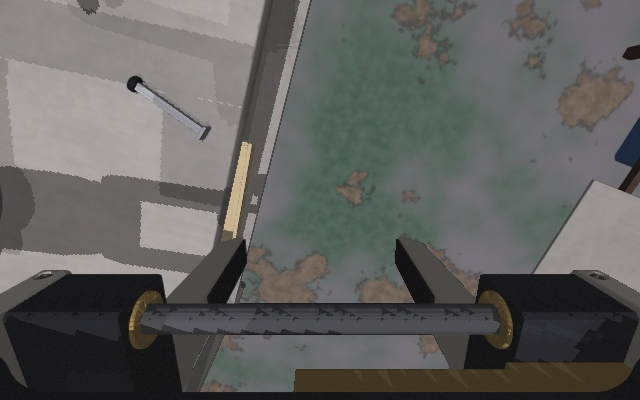

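All seven keys are needed.

Call:
{"name": "move_arm", "arguments": {"rows": [{"dx": 26.5,"dy": 32,"dz": 3,"wx": 0,"wy": 0,"wz": 25,"claw": 0},{"dx": 26.5,"dy": 32,"dz": 3,"wx": 0,"wy": 0,"wz": 25,"claw": 0},{"dx": 26.5,"dy": 32,"dz": 3,"wx": 0,"wy": 0,"wz": 25,"claw": 0},{"dx": 26.5,"dy": 32,"dz": 3,"wx": 0,"wy": 0,"wz": 25,"claw": 0},{"dx": 26.5,"dy": 32,"dz": 3,"wx": 0,"wy": 0,"wz": 25,"claw": 0},{"dx": 26.5,"dy": 32,"dz": 3,"wx": 0,"wy": 0,"wz": 25,"claw": 0},{"dx": 26.5,"dy": 32,"dz": 3,"wx": 0,"wy": 0,"wz": 25,"claw": 0},{"dx": 26.5,"dy": 32,"dz": 3,"wx": 0,"wy": 0,"wz": 25,"claw": 0},{"dx": 26.5,"dy": 32,"dz": 3,"wx": 0,"wy": 0,"wz": 25,"claw": 0},{"dx": 26.5,"dy": 32,"dz": 3,"wx": 0,"wy": 0,"wz": 25,"claw": 0},{"dx": 26.5,"dy": 32,"dz": 3,"wx": 0,"wy": 0,"wz": 25,"claw": 0},{"dx": 26.5,"dy": 32,"dz": 3,"wx": 0,"wy": 0,"wz": 25,"claw": 0}]}}

```text
time_s: 2.6
position: [0.47, -0.1889, 0.2231]
eef_rot: [2.88, 1.254, 0.0]
force: [0.1, -1.0, 0.5]
width: 0.0175
```

```bash
python3 - <<'E'
from h import *
import pickle
s,p=wrist(); cv2.imwrite("pics/w1b.png",p["image"]); pickle.dump((s,p),open("w1.pkl","wb"))
print({k:np.round(v,4) for k,v in s.items()})
for t in["wing_screw","stop_face","push_head","sample_center"]:
    r=trace(p,t); print(t,[(round(x["score"],2),np.round(x["xy"],1).tolist(),int(x["pixels"].sum())) for x in r])
E
```

```text
{'time_s': np.float64(2.6), 'joint_positions': array([-6.0250e-01,  1.6030e-01,  1.5859e+00, -1.0000e-04,  1.3950e+00,
        1.4700e-01]), 'dq': array([-0.067 , -0.0011,  0.0165, -0.0187, -0.0023, -0.0148]), 'joint_torque': array([ 1.82680e+00, -3.87894e+01, -2.92904e+01,  4.37400e-01,
        1.92000e-02,  2.34100e-01]), 'position': array([ 0.47  , -0.1889,  0.2231]), 'eef_rot': array([2.8801e+00, 1.2539e+00, 2.0000e-04]), 'force': array([ 0.0792, -0.9503,  0.5248]), 'wrist_torque': array([-0.0144, -0.0227,  0.0338]), 'width': np.float64(0.0175)}
wing_screw [(0.88, [339.9, 182.2], 427)]
stop_face [(0.57, [379.3, 177.9], 1045)]
push_head [(0.96, [378.2, 177.1], 915)]
sample_center [(0.6, [258.5, 178.6], 888)]
```

View pics/w1b.png

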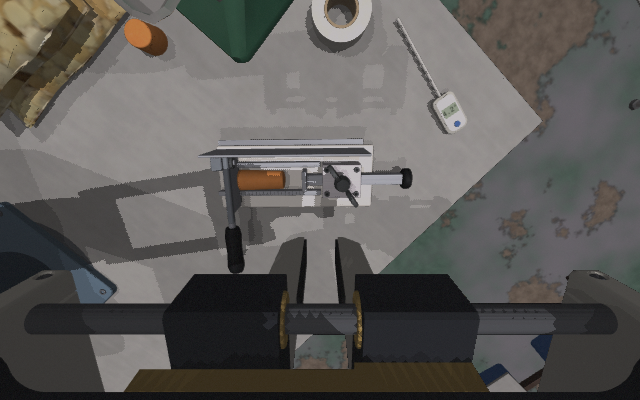

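```bash
python3 - <<'E'
from h import *
import pickle
s,p=pickle.load(open("w1.pkl","rb"))
a=p["image"][125:285,190:425]; cv2.imwrite("pics/w1c.png",cv2.resize(a,None,fx=3.4,fy=3.4,interpolation=cv2.INTER_CUBIC))
print(atz(p,(341,184),.073),atz(p,(412,179),.029),atz(p,(373,205),.015),atz(p,(373,145),.015))
E
```

```text
[ 0.48934491 -0.20563519  0.073     ] [ 0.55938975 -0.27522347  0.029     ] [ 0.49638344 -0.27245677  0.015     ] [ 0.55088802 -0.20747689  0.015     ]
```

View pics/w1c.png

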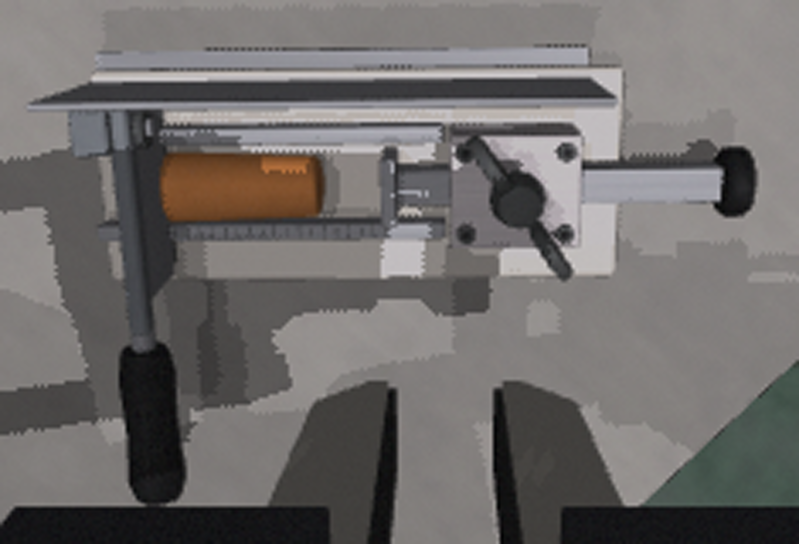

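```bash
python3 - <<'E'
from h import *
import pickle
from scipy.optimize import least_squares
s,p=pickle.load(open("w1.pkl","rb"))
g=lambda c:np.array([c[0]/3.4+190,c[1]/3.4+125])-0.35
F=[((616,274),(-.045,.044,.015)),((623,68),(-.045,-.044,.015)),((518,200),(0,0,.076)),((583,129),(-.025,-.022,.046)),((583,246),(-.025,.022,.046)),((450,247),(.025,.022,.046)),((617,104),(-.032,-.037,.08)),((28,106),(.168,-.037,.08))]
f=lambda v:np.concatenate([proj(p,C(*v,P))-g(c) for c,P in F])
r=least_squares(f,[.482,-.21,2.39],loss="soft_l1"); v=r.x; print(v,np.degrees(v[2])); print(f(v).reshape(-1,2).round(1))
np.save("pose.npy",v)
i=lambda X:np.array([np.cos(v[2])*(X[0]-v[0])+np.sin(v[2])*(X[1]-v[1]),-np.sin(v[2])*(X[0]-v[0])+np.cos(v[2])*(X[1]-v[1])])*1000
for n,c,z in[("ph",(752,182),.029),("wingTipA",(566,276),.075),("wingTipB",(470,142),.075),("plate front bottomish",(383,205),.029)]: print(n,i(atz(p,g(c),z)))
# overlay
im=cv2.resize(p["image"][125:285,190:425],None,fx=3.4,fy=3.4)
def dr(P,col):
    u=(proj(p,C(*v,P))-[190,125]+.35)*3.4; cv2.circle(im,tuple(int(x) for x in u),3,col,-1)
for x in(-.045,.169):
    for y in(-.044,.044): dr((x,y,.015),(0,0,255))
for x in(-.025,.025):
    for y in(-.022,.022): dr((x,y,.046),(0,255,0))
for x in(-.032,.168): dr((x,-.037,.08),(255,0,0))
for x in(.141,): dr((x,0,.029),(255,0,255))
cv2.imwrite("pics/w1o.png",im)
# cross-check other cams
for n in("top0","scene0"): pass
E
```

```text
[ 0.48992308 -0.20811649  2.39895388] 137.44993259308347
[[-0.1  0.4]
 [ 0.6 -1.4]
 [ 0.9  2.3]
 [ 0.   0.6]
 [-1.1 -0.3]
 [-0.1 -0.3]
 [ 0.6 -0.5]
 [-1.3  0.2]]
ph [-94.88201784   1.32411819]
wingTipA [-16.54828513  25.4806742 ]
wingTipB [ 17.88615027 -23.09774044]
plate front bottomish [51.42243726  9.60005466]
```

View pics/w1o.png

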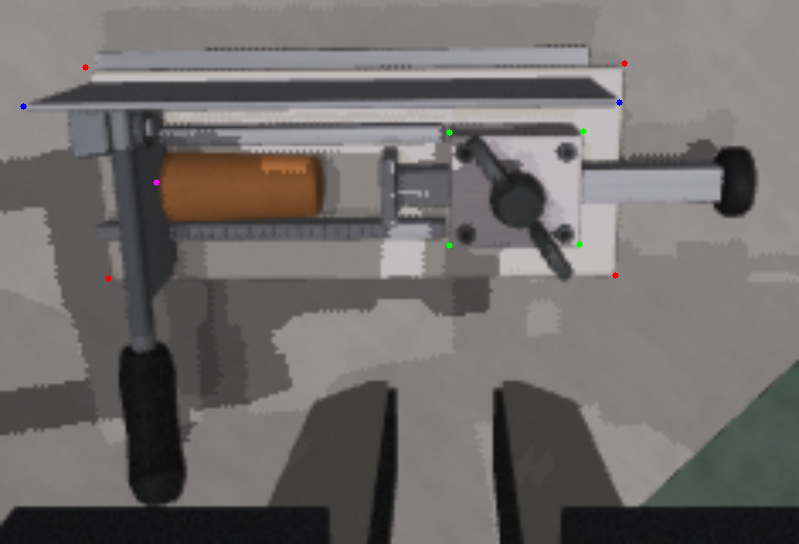

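Call:
{"name": "move_arm", "arguments": {"rows": [{"dx": 3,"dy": -2.7,"dz": -2,"wx": 0,"wy": 0,"wz": 0.4,"claw": 0},{"dx": 6,"dy": -5.4,"dz": -4,"wx": 0,"wy": 0,"wz": 0.4,"claw": 0},{"dx": 9,"dy": -8.1,"dz": -6,"wx": 0,"wy": 0,"wz": 0.4,"claw": 0},{"dx": 11.3,"dy": -10.2,"dz": -8,"wx": 0,"wy": 0,"wz": 0.4,"claw": 0},{"dx": 11.3,"dy": -10.2,"dz": -12,"wx": 0,"wy": 0,"wz": 0.4,"claw": 0},{"dx": 11.3,"dy": -10.2,"dz": -15,"wx": 0,"wy": 0,"wz": 0.4,"claw": 0},{"dx": 11.3,"dy": -10.2,"dz": -18,"wx": 0,"wy": 0,"wz": 0.4,"claw": 0},{"dx": 11.3,"dy": -10.2,"dz": -20,"wx": 0,"wy": 0,"wz": 0.4,"claw": 0},{"dx": 11.3,"dy": -10.2,"dz": -20.8,"wx": 0,"wy": 0,"wz": 0.4,"claw": 0},{"dx": 11.3,"dy": -10.2,"dz": -20.8,"wx": 0,"wy": 0,"wz": 0.4,"claw": 0},{"dx": 11.3,"dy": -10.2,"dz": -20.8,"wx": 0,"wy": 0,"wz": 0.4,"claw": 0}]}}

```text
time_s: 3.77
position: [0.5818, -0.294, 0.0156]
eef_rot: [2.88, 1.254, 0.0]
force: [0.7, -0.0, 0.3]
width: 0.0005
```

```bash
python3 - <<'E'
from h import *
import pickle
s,p=wrist(); cv2.imwrite("pics/w2.png",p["image"]); pickle.dump((s,p),open("w2.pkl","wb"))
print({k:np.round(v,4) for k,v in s.items()})
q=vision.camera("scene"); cv2.imwrite("pics/s2.png",cv2.resize(q["image"][180:280,280:480],None,fx=4,fy=4,interpolation=cv2.INTER_CUBIC))
E
```

```text
{'time_s': np.float64(3.7667), 'joint_positions': array([-0.6388,  0.5906,  1.4815,  0.    ,  1.069 ,  0.1105]), 'dq': array([ 0.0079, -0.0281, -0.025 ,  0.0007, -0.0002, -0.    ]), 'joint_torque': array([-1.38700e-01, -5.56097e+01, -2.31660e+01,  5.62000e-02,
        3.14000e-02, -3.90000e-03]), 'position': array([ 0.5818, -0.294 ,  0.0156]), 'eef_rot': array([2.8798e+00, 1.2544e+00, 4.0000e-04]), 'force': array([ 0.6637, -0.047 ,  0.307 ]), 'wrist_torque': array([-0.0019,  0.0006, -0.0049]), 'width': np.float64(0.0005)}
```

View pics/w2.png

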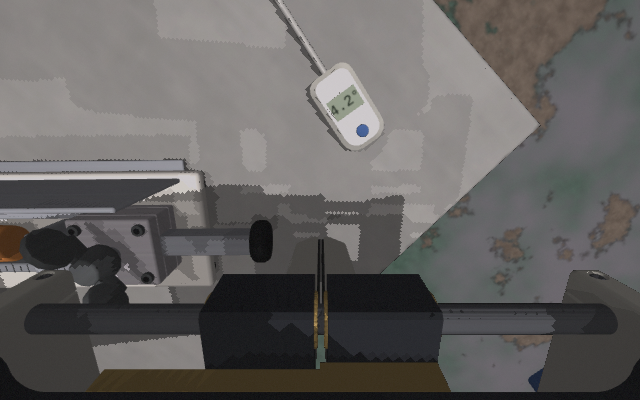

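View pics/s2.png

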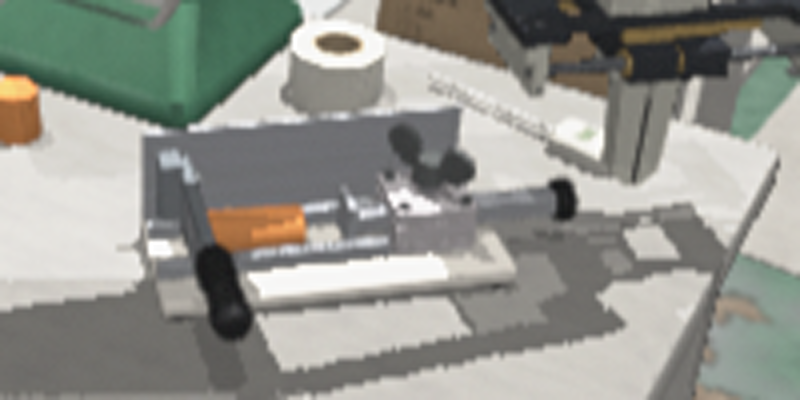

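Call:
{"name": "move_arm", "arguments": {"rows": [{"dx": -0.22,"dy": 0.2,"dz": 0,"wx": 0,"wy": 0,"wz": 0,"claw": 0},{"dx": -0.44,"dy": 0.4,"dz": 0,"wx": 0,"wy": 0,"wz": 0,"claw": 0},{"dx": -0.66,"dy": 0.6,"dz": 0,"wx": 0,"wy": 0,"wz": 0,"claw": 0},{"dx": -0.88,"dy": 0.8,"dz": 0,"wx": 0,"wy": 0,"wz": 0,"claw": 0},{"dx": -1.1,"dy": 1.0,"dz": 0,"wx": 0,"wy": 0,"wz": 0,"claw": 0},{"dx": -1.32,"dy": 1.2,"dz": 0,"wx": 0,"wy": 0,"wz": 0,"claw": 0},{"dx": -1.54,"dy": 1.4,"dz": 0,"wx": 0,"wy": 0,"wz": 0,"claw": 0},{"dx": -1.76,"dy": 1.6,"dz": 0,"wx": 0,"wy": 0,"wz": 0,"claw": 0},{"dx": -1.98,"dy": 1.8,"dz": 0,"wx": 0,"wy": 0,"wz": 0,"claw": 0},{"dx": -2.2,"dy": 2.0,"dz": 0,"wx": 0,"wy": 0,"wz": 0,"claw": 0},{"dx": -2.4,"dy": 2.2,"dz": 0,"wx": 0,"wy": 0,"wz": 0,"claw": 0},{"dx": -2.4,"dy": 2.2,"dz": 0,"wx": 0,"wy": 0,"wz": 0,"claw": 0}]}}

```text
time_s: 4.87
position: [0.5579, -0.2707, 0.0152]
eef_rot: [2.879, 1.257, 0.0]
force: [-0.3, -1.0, 1.1]
width: 0.0006
```

```bash
cat >> h.py <<'E'
V=np.load("pose.npy")
def inv(X,v=V): return np.array([np.cos(v[2])*(X[0]-v[0])+np.sin(v[2])*(X[1]-v[1]),-np.sin(v[2])*(X[0]-v[0])+np.cos(v[2])*(X[1]-v[1])])*1000
E
python3 - <<'E'
from h import *
s,p=wrist(); cv2.imwrite("pics/w3.png",p["image"])
print({k:np.round(s[k],4) for k in("time_s","position","force")},inv(s["position"]))
# head, corrected by z
import cv2
E
```

```text
{'time_s': np.float64(4.8667), 'position': array([ 0.5579, -0.2707,  0.0152]), 'force': array([-0.3075, -1.0085,  1.1042])} [-92.40043558   0.13441353]
```

View pics/w3.png

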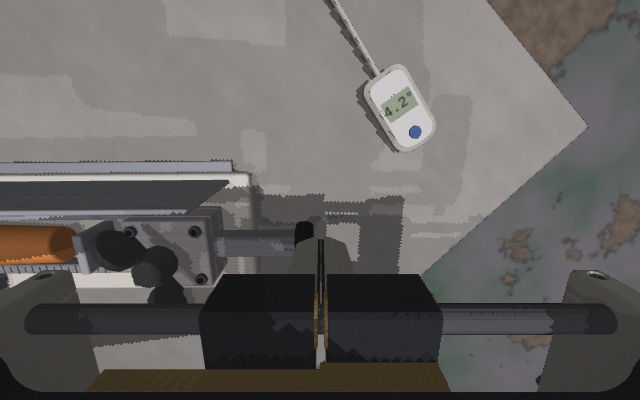

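Call:
{"name": "move_arm", "arguments": {"rows": [{"dx": -0.15,"dy": 0.14,"dz": 0,"wx": 0,"wy": 0,"wz": 0,"claw": 0},{"dx": -0.3,"dy": 0.28,"dz": 0,"wx": 0,"wy": 0,"wz": 0,"claw": 0},{"dx": -0.45,"dy": 0.41,"dz": 0,"wx": 0,"wy": 0,"wz": 0,"claw": 0},{"dx": -0.6,"dy": 0.55,"dz": 0,"wx": 0,"wy": 0,"wz": 0,"claw": 0},{"dx": -0.74,"dy": 0.68,"dz": 0,"wx": 0,"wy": 0,"wz": 0,"claw": 0},{"dx": -0.74,"dy": 0.68,"dz": 0,"wx": 0,"wy": 0,"wz": 0,"claw": 0}]}}

```text
time_s: 5.42
position: [0.5503, -0.2637, 0.0151]
eef_rot: [-2.879, -1.257, 0.0]
force: [0.6, -0.4, 0.9]
width: 0.0008
```

```bash
python3 - <<'E'
from h import *
s,p=wrist(); 
print({k:np.round(s[k],4) for k in("time_s","position","force")},inv(s["position"]))
q=vision.camera("scene"); a=cv2.resize(q["image"][195:265,300:440],None,fx=5,fy=5,interpolation=cv2.INTER_CUBIC)
b=cv2.resize(p["image"][150:300,0:350],(700,300)); cv2.imwrite("pics/c4.png",np.vstack([a[:300],b])[:600]); cv2.imwrite("pics/s4.png",a)
E
```

```text
{'time_s': np.float64(5.4167), 'position': array([ 0.5503, -0.2637,  0.0151]), 'force': array([ 0.5979, -0.3631,  0.8778])} [-82.1224879    0.12529877]
```

View pics/c4.png

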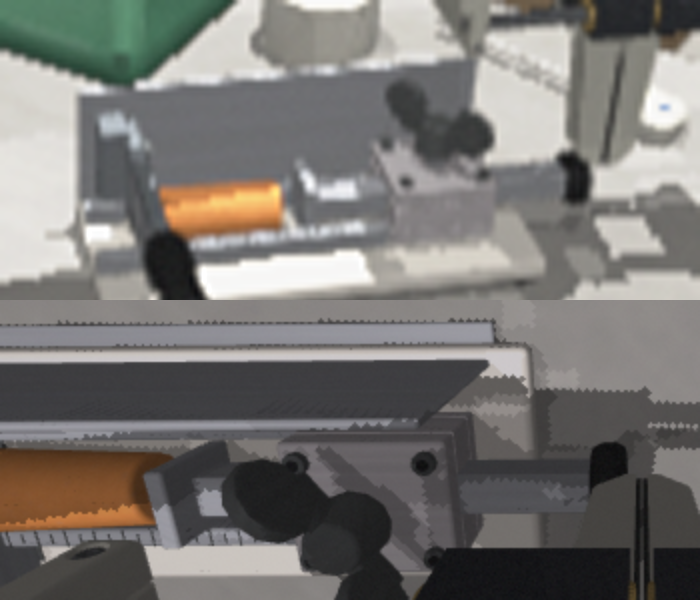

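Call:
{"name": "move_arm", "arguments": {"rows": [{"dx": -0.07,"dy": 0.07,"dz": 0,"wx": 0,"wy": 0,"wz": 0,"claw": 0},{"dx": -0.15,"dy": 0.14,"dz": 0,"wx": 0,"wy": 0,"wz": 0,"claw": 0},{"dx": -0.22,"dy": 0.2,"dz": 0,"wx": 0,"wy": 0,"wz": 0,"claw": 0},{"dx": -0.3,"dy": 0.27,"dz": 0,"wx": 0,"wy": 0,"wz": 0,"claw": 0},{"dx": -0.3,"dy": 0.27,"dz": 0,"wx": 0,"wy": 0,"wz": 0,"claw": 0}]}}

```text
time_s: 5.93
position: [0.5475, -0.2613, 0.015]
eef_rot: [2.879, 1.257, 0.0]
force: [1.9, -0.6, 1.5]
width: 0.0009
```

```bash
python3 - <<'E'
from h import *
s,p=wrist(); 
print({k:np.round(s[k],4) for k in("time_s","position","force","width")},inv(s["position"]))
q=vision.camera("scene"); a=cv2.resize(q["image"][195:265,300:440],None,fx=5,fy=5,interpolation=cv2.INTER_CUBIC)
b=cv2.resize(p["image"][150:300,0:350],(700,300)); cv2.imwrite("pics/c5.png",np.vstack([a[:300],b])[:600]); cv2.imwrite("pics/s4.png",a)
E
```

```text
{'time_s': np.float64(5.9333), 'position': array([ 0.5475, -0.2613,  0.015 ]), 'force': array([ 1.9207, -0.5936,  1.5431]), 'width': np.float64(0.0009)} [-78.35357622   0.24027061]
```

View pics/c5.png

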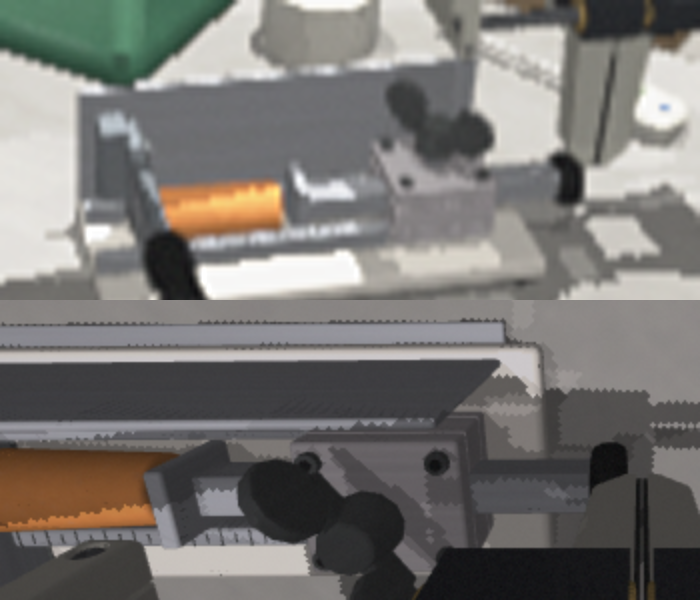

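Call:
{"name": "move_arm", "arguments": {"rows": [{"dx": -0.07,"dy": 0.07,"dz": 0,"wx": 0,"wy": 0,"wz": 0,"claw": 0},{"dx": -0.15,"dy": 0.14,"dz": 0,"wx": 0,"wy": 0,"wz": 0,"claw": 0},{"dx": -0.15,"dy": 0.14,"dz": 0,"wx": 0,"wy": 0,"wz": 0,"claw": 0}]}}

```text
time_s: 6.28
position: [0.546, -0.2598, 0.015]
eef_rot: [2.879, 1.257, 0.0]
force: [1.6, -1.5, 2.3]
width: 0.0003
```

Call:
{"name": "move_arm", "arguments": {"rows": [{"dx": -0.07,"dy": 0.07,"dz": 0,"wx": 0,"wy": 0,"wz": 0,"claw": 0},{"dx": -0.07,"dy": 0.07,"dz": 0,"wx": 0,"wy": 0,"wz": 0,"claw": 0}]}}

```text
time_s: 6.45
position: [0.5453, -0.2592, 0.015]
eef_rot: [2.879, 1.257, 0.0]
force: [1.6, -1.5, 1.5]
width: 0.0004
```

Call:
{"name": "move_arm", "arguments": {"rows": [{"dx": -0.07,"dy": 0.07,"dz": 0,"wx": 0,"wy": 0,"wz": 0,"claw": 0},{"dx": -0.07,"dy": 0.07,"dz": 0,"wx": 0,"wy": 0,"wz": 0,"claw": 0}]}}

```text
time_s: 6.62
position: [0.5446, -0.2584, 0.015]
eef_rot: [-2.879, -1.257, -0.0]
force: [2.2, -1.2, 1.0]
width: 0.0005
```

```bash
python3 - <<'E'
from h import *
s,p=wrist(); 
print({k:np.round(s[k],4) for k in("time_s","position","force","width")},inv(s["position"]))
q=vision.camera("scene"); a=cv2.resize(q["image"][195:265,300:440],None,fx=5,fy=5,interpolation=cv2.INTER_CUBIC)
b=cv2.resize(p["image"][150:300,0:350],(700,300)); cv2.imwrite("pics/c6.png",np.vstack([a[:300],b])[:600]); cv2.imwrite("pics/s4.png",a)
E
```

```text
{'time_s': np.float64(6.6167), 'position': array([ 0.5446, -0.2584,  0.015 ]), 'force': array([ 2.1737, -1.2351,  1.034 ]), 'width': np.float64(0.0005)} [-74.2720548    0.10497437]
```

View pics/c6.png

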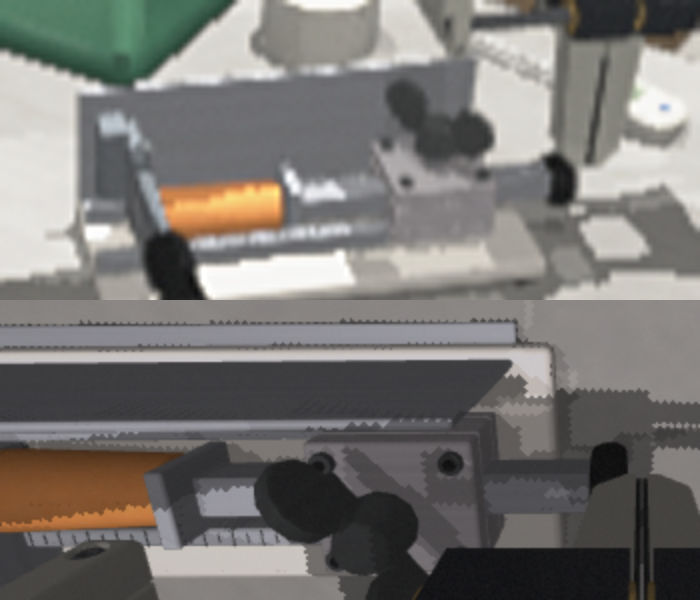

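Call:
{"name": "move_arm", "arguments": {"rows": [{"dx": -0.07,"dy": 0.07,"dz": 0,"wx": 0,"wy": 0,"wz": 0,"claw": 0},{"dx": -0.07,"dy": 0.07,"dz": 0,"wx": 0,"wy": 0,"wz": 0,"claw": 0}]}}

```text
time_s: 6.88
position: [0.5439, -0.2578, 0.015]
eef_rot: [2.879, 1.257, 0.0]
force: [1.8, -2.5, 1.9]
width: 0.0005
```

Call:
{"name": "move_arm", "arguments": {"rows": [{"dx": -0.07,"dy": 0.07,"dz": 0,"wx": 0,"wy": 0,"wz": 0,"claw": 0},{"dx": -0.07,"dy": 0.07,"dz": 0,"wx": 0,"wy": 0,"wz": 0,"claw": 0}]}}

```text
time_s: 7.05
position: [0.5432, -0.2571, 0.015]
eef_rot: [2.879, 1.257, 0.0]
force: [2.4, -2.1, 1.1]
width: 0.0005
```

Call:
{"name": "move_arm", "arguments": {"rows": [{"dx": -0.07,"dy": 0.07,"dz": 0,"wx": 0,"wy": 0,"wz": 0,"claw": 0},{"dx": -0.07,"dy": 0.07,"dz": 0,"wx": 0,"wy": 0,"wz": 0,"claw": 0}]}}

```text
time_s: 7.22
position: [0.5425, -0.2564, 0.015]
eef_rot: [2.879, 1.257, 0.0]
force: [1.8, -1.1, 1.4]
width: 0.0008
```

```bash
python3 - <<'E'
from h import *
s,p=wrist(); 
print({k:np.round(s[k],4) for k in("time_s","position","force","width","wrist_torque")},inv(s["position"]))
q=vision.camera("scene"); a=cv2.resize(q["image"][195:265,300:440],None,fx=5,fy=5,interpolation=cv2.INTER_CUBIC)
b=cv2.resize(p["image"][150:300,0:350],(700,300)); cv2.imwrite("pics/c7.png",np.vstack([a[:300],b])[:600]); cv2.imwrite("pics/s4.png",a)
E
```

```text
{'time_s': np.float64(7.2167), 'position': array([ 0.5425, -0.2564,  0.015 ]), 'force': array([ 1.8288, -1.1047,  1.411 ]), 'width': np.float64(0.0008), 'wrist_torque': array([-0.4216, -0.3853, -0.0335])} [-7.13541119e+01  8.63418809e-04]
```

View pics/c7.png

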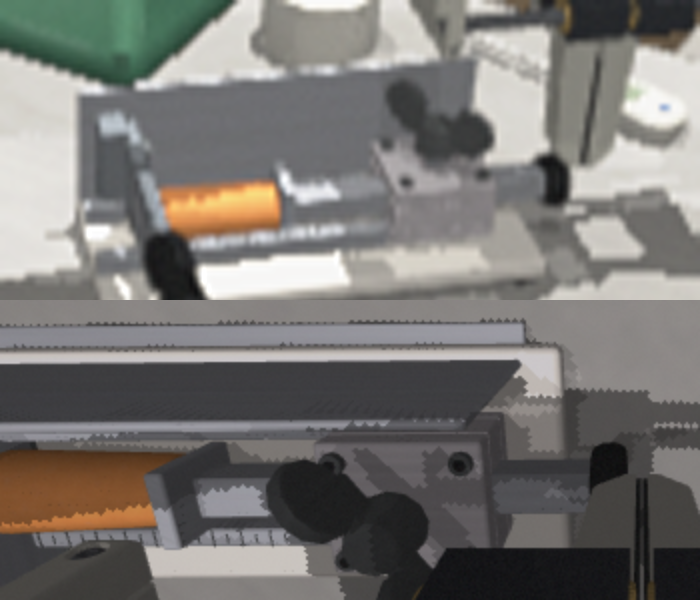

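Call:
{"name": "move_arm", "arguments": {"rows": [{"dx": -0.07,"dy": 0.07,"dz": 0,"wx": 0,"wy": 0,"wz": 0,"claw": 0},{"dx": -0.07,"dy": 0.07,"dz": 0,"wx": 0,"wy": 0,"wz": 0,"claw": 0}]}}

```text
time_s: 7.48
position: [0.5418, -0.2557, 0.015]
eef_rot: [2.879, 1.257, 0.0]
force: [1.5, -2.7, 3.1]
width: 0.0007
```

```bash
python3 - <<'E'
from h import *
s=bot.observe()
print({k:np.round(s[k],4) for k in("time_s","position","force","width","wrist_torque")},inv(s["position"]))
E
```

```text
{'time_s': np.float64(7.4833), 'position': array([ 0.5418, -0.2557,  0.015 ]), 'force': array([ 1.514 , -2.7029,  3.0846]), 'width': np.float64(0.0007), 'wrist_torque': array([-0.3833, -0.4745, -0.0314])} [-7.03685934e+01 -5.37163852e-02]
```

Call:
{"name": "move_arm", "arguments": {"rows": [{"dx": -0.07,"dy": 0.07,"dz": 0,"wx": 0,"wy": 0,"wz": 0,"claw": 0},{"dx": -0.07,"dy": 0.07,"dz": 0,"wx": 0,"wy": 0,"wz": 0,"claw": 0}]}}

```text
time_s: 7.65
position: [0.541, -0.2549, 0.015]
eef_rot: [2.879, 1.257, -0.0]
force: [1.7, -2.4, 2.5]
width: 0.0006
```

```bash
python3 - <<'E'
from h import *
s,p=wrist(); 
print({k:np.round(s[k],4) for k in("time_s","position","force","width","wrist_torque")},inv(s["position"]))
q=vision.camera("top"); a=cv2.resize(q["image"][160:240,320:400],None,fx=7,fy=7,interpolation=cv2.INTER_CUBIC);cv2.imwrite("pics/t8.png",a)
cv2.imwrite("pics/w8.png",p["image"])
E
```

```text
{'time_s': np.float64(7.65), 'position': array([ 0.541 , -0.2549,  0.015 ]), 'force': array([ 1.7022, -2.3572,  2.507 ]), 'width': np.float64(0.0006), 'wrist_torque': array([-0.3724, -0.4773,  0.0315])} [-69.3249707   -0.07233323]
```

View pics/t8.png

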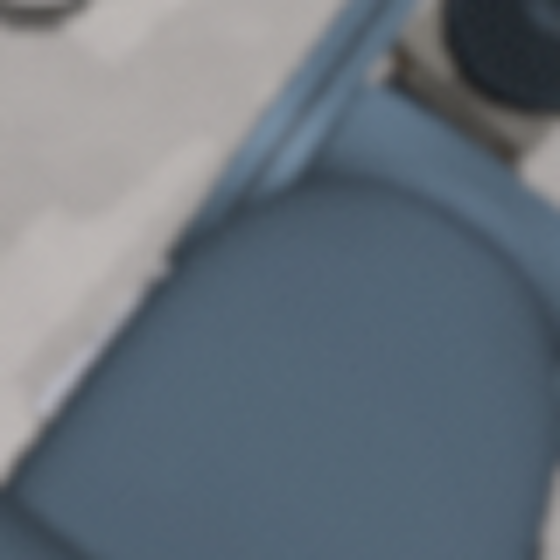

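View pics/w8.png

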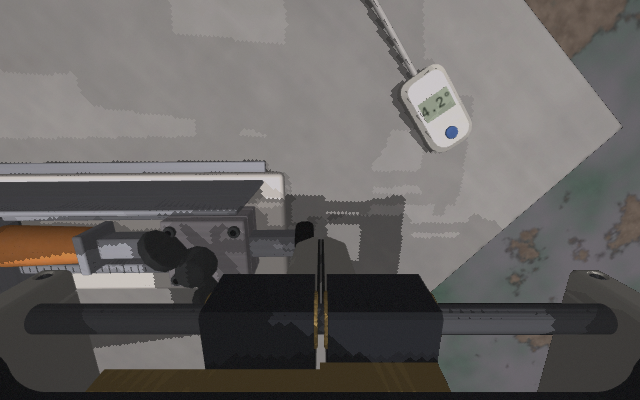

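```bash
python3 - <<'E'
from h import *
s=bot.observe(); p=vision.camera("wrist")
T=np.eye(4); T[:3,:3]=R.from_rotvec(s["eef_rot"]).as_matrix(); T[:3,3]=s["position"]; p["T"]=T@p["mount"]
for n,uv,z in [("headfront",(296,238),.029),("headfront43",(296,225),.041),("bedcorner -45,-44",(287,175),.015),("plate corner -32,-37",(263,181),.08),("block corner -25,-22",(250,215),.046),("stop plate top front(near+y)",(83,276),.0435),("stop plate top front(far)",(74,238),.0435)]: print(n,inv(atz(p,uv,z)))
print(proj(p,C(*V,(-.025,-.022,.046))),proj(p,C(*V,(-.045,-.044,.015))))
E
python3 - <<'E'
import cv2
a=cv2.imread("pics/w8.png")[165:300,0:350]; cv2.imwrite("pics/w8c.png",cv2.resize(a,None,fx=2.25,fy=2.25,interpolation=cv2.INTER_CUBIC))
E
```

```text
headfront [-54.11249956  -2.24457551]
headfront43 [-55.48485589 -15.98165202]
bedcorner -45,-44 [-48.14440865 -41.64297982]
plate corner -32,-37 [-45.06777075 -51.77129346]
block corner -25,-22 [-29.36433249 -24.24232852]
stop plate top front(near+y) [79.74025346 16.74230575]
stop plate top front(far) [78.96526335 -9.22225583]
[242.8180881  218.66967244] [282.12948352 171.52490085]
```

View pics/w8c.png

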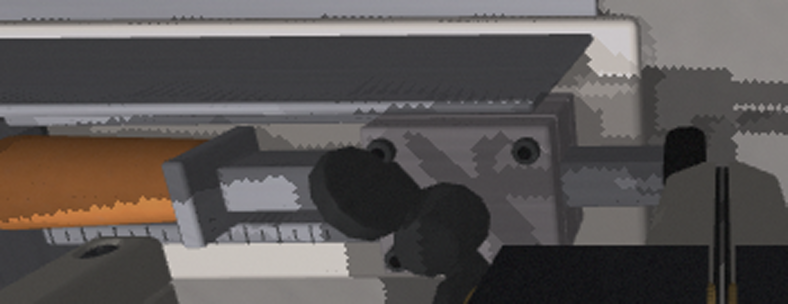

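Call:
{"name": "move_arm", "arguments": {"rows": [{"dx": -0.07,"dy": 0.07,"dz": 0,"wx": 0,"wy": 0,"wz": 0,"claw": 0},{"dx": -0.07,"dy": 0.07,"dz": 0,"wx": 0,"wy": 0,"wz": 0,"claw": 0}]}}

```text
time_s: 7.97
position: [0.5404, -0.2543, 0.015]
eef_rot: [2.879, 1.257, 0.0]
force: [2.5, -2.3, 2.7]
width: 0.0003
```

```bash
python3 - <<'E'
from h import *
s,p=wrist(); 
print({k:np.round(s[k],4) for k in("time_s","position","force","width","wrist_torque")},inv(s["position"]))
q=vision.camera("scene"); a=cv2.resize(q["image"][195:255,300:440],None,fx=5,fy=5,interpolation=cv2.INTER_CUBIC)
b=cv2.resize(p["image"][150:300,0:350],(700,300)); cv2.imwrite("pics/c9.png",np.vstack([a[:300],b])[:600])
E
```

```text
{'time_s': np.float64(7.9667), 'position': array([ 0.5404, -0.2543,  0.015 ]), 'force': array([ 2.4944, -2.2957,  2.6543]), 'width': np.float64(0.0003), 'wrist_torque': array([-0.4205, -0.429 ,  0.0798])} [-68.38486573  -0.13894226]
```

View pics/c9.png

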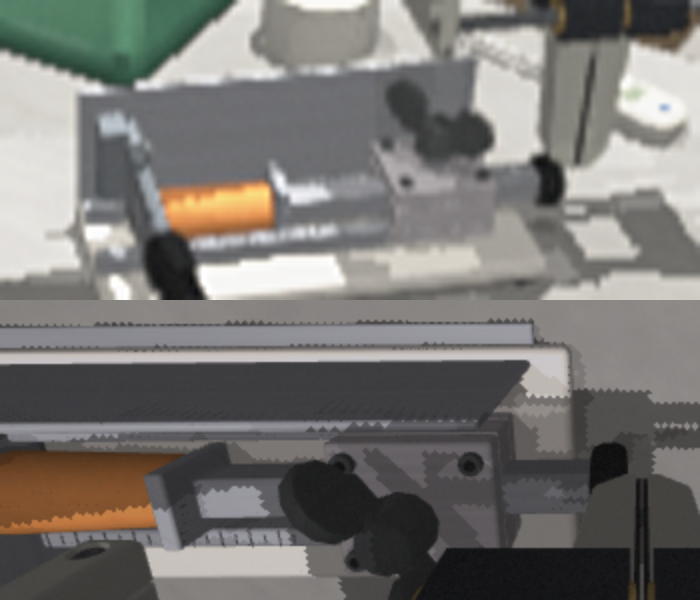

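```bash
python3 - <<'E'
from h import *
p=vision.camera("scene")
f=lambda X:((proj(p,C(*V,X))-[300,195]+.4)*5).round(1)
for n,X in[("plate c1",(-.032,-.037,.08)),("plate c2",(.168,-.037,.08)),("bed -45,44",(-.045,.044,.015)),("bed 169,44",(.169,.044,.015)),("stop top +y",(.080,.013,.0435)),("stop top -y",(.080,-.013,.0435)),("head rear",(-.065,0,.029)),("block 25,22",(.025,.022,.046)),("block -25,22",(-.025,.022,.046))]: print(n,f(X))
E
```

```text
plate c1 [482.  53.]
plate c2 [79.9 87.3]
bed -45,44 [551.7 256.2]
bed 169,44 [104.6 301.3]
stop top +y [280.9 193.3]
stop top -y [268.  162.1]
head rear [561.2 174.9]
block 25,22 [400.  189.3]
block -25,22 [502.2 179.6]
```

```bash
python3 - <<'E'
from h import *
p=vision.camera("scene"); cv2.imwrite("pics/s10.png",cv2.resize(p["image"][195:265,300:440],None,fx=5.5,fy=5.5,interpolation=cv2.INTER_CUBIC))
E
```

```text
(no output)
```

View pics/s10.png

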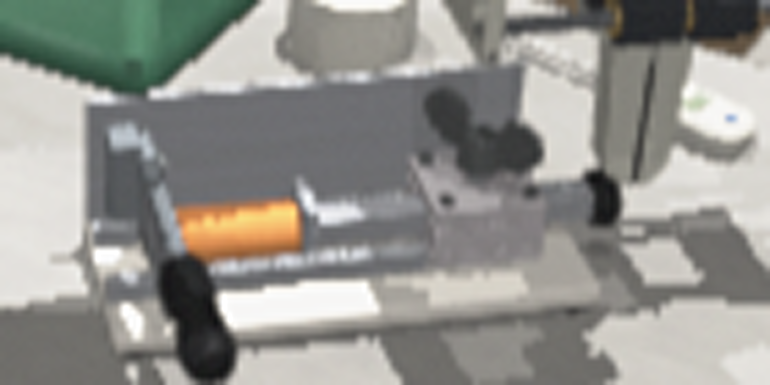

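Call:
{"name": "move_arm", "arguments": {"rows": [{"dx": -0.07,"dy": 0.07,"dz": 0,"wx": 0,"wy": 0,"wz": 0,"claw": 0},{"dx": -0.15,"dy": 0.14,"dz": 0,"wx": 0,"wy": 0,"wz": 0,"claw": 0},{"dx": -0.15,"dy": 0.14,"dz": 0,"wx": 0,"wy": 0,"wz": 0,"claw": 0}]}}

```text
time_s: 8.42
position: [0.54, -0.2539, 0.0153]
eef_rot: [2.877, 1.256, 0.002]
force: [4.5, -4.6, 1.8]
width: 0.0001
```

Call:
{"name": "move_arm", "arguments": {"rows": [{"dx": -0.07,"dy": 0.07,"dz": 0,"wx": 0,"wy": 0,"wz": 0,"claw": 0},{"dx": -0.07,"dy": 0.07,"dz": 0,"wx": 0,"wy": 0,"wz": 0,"claw": 0}]}}

```text
time_s: 8.58
position: [0.5398, -0.2537, 0.0155]
eef_rot: [2.876, 1.255, 0.003]
force: [6.3, -5.4, 1.5]
width: 0.0005
```

```bash
python3 - <<'E'
from h import *
s=bot.observe()
print({k:np.round(s[k],4) for k in("time_s","position","force","width","wrist_torque")},inv(s["position"]))
p=vision.camera("scene"); cv2.imwrite("pics/s11.png",cv2.resize(p["image"][195:265,300:440],None,fx=5.5,fy=5.5,interpolation=cv2.INTER_CUBIC))
E
```

```text
{'time_s': np.float64(8.5833), 'position': array([ 0.5398, -0.2537,  0.0155]), 'force': array([ 6.251 , -5.3578,  1.4583]), 'width': np.float64(0.0005), 'wrist_torque': array([-0.9511, -1.0587, -0.0398])} [-67.55435304  -0.18105516]
```

View pics/s11.png

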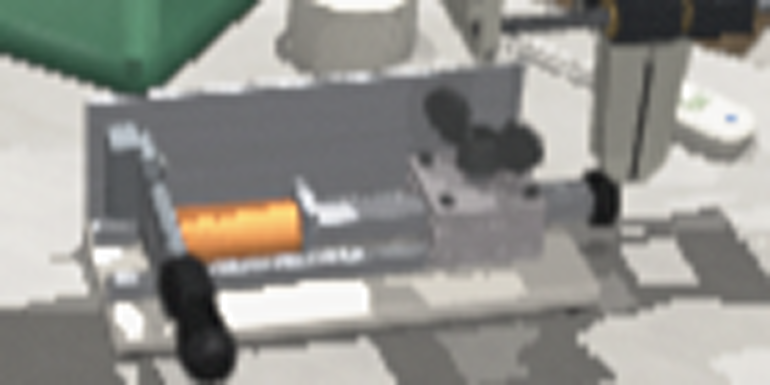

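Call:
{"name": "move_arm", "arguments": {"rows": [{"dx": 0.7,"dy": -0.65,"dz": 0,"wx": 0,"wy": 0,"wz": 0,"claw": 0},{"dx": 1.8,"dy": -1.65,"dz": 0,"wx": 0,"wy": 0,"wz": 0,"claw": 0},{"dx": 1.8,"dy": -1.65,"dz": 3.5,"wx": 0,"wy": 0,"wz": 0,"claw": 0},{"dx": 1.8,"dy": -1.65,"dz": 7.5,"wx": 0,"wy": 0,"wz": 0,"claw": 0},{"dx": 1.8,"dy": -1.65,"dz": 11.5,"wx": 0,"wy": 0,"wz": 0,"claw": 0},{"dx": -0.2,"dy": 0.2,"dz": 14,"wx": 0,"wy": 0,"wz": 0,"claw": 0},{"dx": -2.5,"dy": 2.3,"dz": 15,"wx": 0,"wy": 0,"wz": 0,"claw": 0},{"dx": -4.8,"dy": 4.4,"dz": 15,"wx": 0,"wy": 0,"wz": 0,"claw": 0},{"dx": -4.8,"dy": 4.4,"dz": 15,"wx": 0,"wy": 0,"wz": 0,"claw": 0},{"dx": -4.8,"dy": 4.4,"dz": 15,"wx": 0,"wy": 0,"wz": 0,"claw": 0}]}}

```text
time_s: 9.47
position: [0.4884, -0.2064, 0.1645]
eef_rot: [-2.876, -1.257, 0.003]
force: [-0.3, 0.5, -0.3]
width: 0.0005
```

```bash
python3 - <<'E'
from h import *
import pickle
s,p=wrist(); cv2.imwrite("pics/w12.png",p["image"]); pickle.dump((s,p),open("w12.pkl","wb"))
print({k:np.round(s[k],4) for k in("time_s","position","force","width","dq")},inv(s["position"]))
cv2.imwrite("pics/w12c.png",cv2.resize(p["image"][110:310,150:470],None,fx=2.5,fy=2.5,interpolation=cv2.INTER_CUBIC))
E
```

```text
{'time_s': np.float64(9.4667), 'position': array([ 0.4884, -0.2064,  0.1645]), 'force': array([-0.2761,  0.4804, -0.3055]), 'width': np.float64(0.0005), 'dq': array([-0.0105,  0.0415, -0.0604, -0.004 , -0.0231, -0.0014])} [ 2.2819036  -0.25966542]
```

View pics/w12.png

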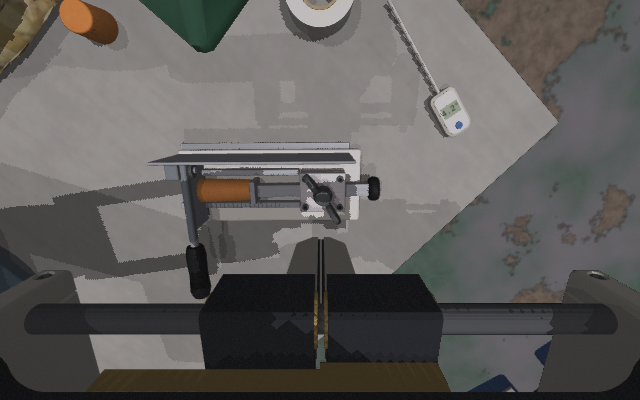

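View pics/w12c.png

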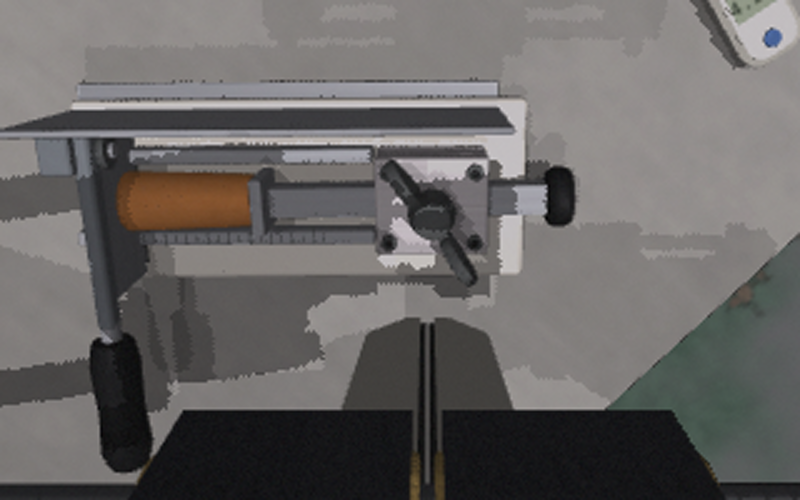

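```bash
python3 - <<'E'
from h import *
import pickle
from scipy.optimize import least_squares
s,p=pickle.load(open("w12.pkl","rb"))
M=p["mount"];K=p["mtx"]
def pt(uv,x):
    d=np.linalg.inv(K)@[uv[0],uv[1],1]; d=M[:3,:3]@[d[0],-d[1],-d[2]]; o=M[:3,3]; return (o+d*(x-o[0])/d[0])*1000
g=lambda c:np.array([c[0]/2.5+150,c[1]/2.5+110])-.3
for c in[(405,318),(450,318),(368,335),(488,335),(343,410),(512,410)]: print(c,pt(g(c),.0075).round(1))
F=[((520,274),(-.045,.044,.015)),((525,98),(-.045,-.044,.015)),((488,150),(-.025,-.022,.046)),((488,255),(-.025,.022,.046)),((376,255),(.025,.022,.046)),((513,131),(-.032,-.037,.08)),((0,135),(.168,-.037,.08))]
for zc in(None,.080,.084):
    G=F+([((432,212),(0,0,zc))] if zc else [])
    f=lambda v:np.concatenate([proj(p,C(*v,P))-g(c) for c,P in G])
    r=least_squares(f,V,loss="soft_l1"); print(r.x.round(4),np.degrees(r.x[2]),f(r.x).reshape(-1,2).round(1).tolist())
v=r.x
for n,c,z in[("axis",(432,212),.078),("tipA",(470,284),.078),("tipB",(388,166),.078),("headrear",(573,196),.029),("stopfront top",(252,175),.0435)]:print(n,inv(atz(p,g(c),z),v).round(1))
E
```

```text
(405, 318) [  7.5  -4.5 -24.8]
(450, 318) [  7.5   6.6 -24.8]
(368, 335) [  7.5 -12.9 -34.8]
(488, 335) [  7.5  15.2 -34.9]
(343, 410) [  7.5 -15.  -68.7]
(512, 410) [  7.5  17.  -68.7]
[ 0.4895 -0.2082  2.4015] 137.59595768917922 [[0.6, 0.4], [1.0, -1.0], [0.2, 2.1], [-0.5, -1.0], [-0.4, -0.8], [0.6, 0.6], [-4.4, 0.3]]
[ 0.4898 -0.2081  2.4026] 137.6574015235505 [[0.8, 0.1], [1.0, -1.3], [0.3, 1.8], [-0.4, -1.3], [-0.3, -1.0], [0.7, 0.2], [-4.4, 0.2], [-0.4, 5.6]]
[ 0.4898 -0.2081  2.4026] 137.65839336631512 [[0.8, 0.1], [1.0, -1.3], [0.3, 1.8], [-0.4, -1.3], [-0.3, -1.0], [0.7, 0.2], [-4.4, 0.2], [-0.4, 6.7]]
axis [-0.4 -5.1]
tipA [-15.7  25.3]
tipB [ 16.5 -23.7]
headrear [-65.5   0.8]
stopfront top [ 78.1 -13.2]
```

```bash
python3 - <<'E'
from h import *
q=vision.camera("scene"); cv2.imwrite("pics/s13.png",q["image"])
s=bot.observe(); t=s["position"]; Rm=R.from_rotvec(s["eef_rot"]).as_matrix()
im=cv2.resize(q["image"][100:260,340:480],None,fx=4,fy=4,interpolation=cv2.INTER_CUBIC)
for z,c in((0,(0,0,255)),(-.025,(0,255,0)),(-.084,(255,0,0))):
  for y in(-.0175,0,.0175):
    for x in (-.0075,.0075):
      u=(proj(q,t+Rm@[x,y,z])-[340,100]+.4)*4; cv2.circle(im,tuple(int(a) for a in u),2,c,-1)
cv2.imwrite("pics/s13c.png",im)
print((proj(q,[.5404,-.2543,.015])-[300,195]+.4)*5.5)
E
```

```text
[620.55456661 217.11038578]
```

View pics/s13c.png

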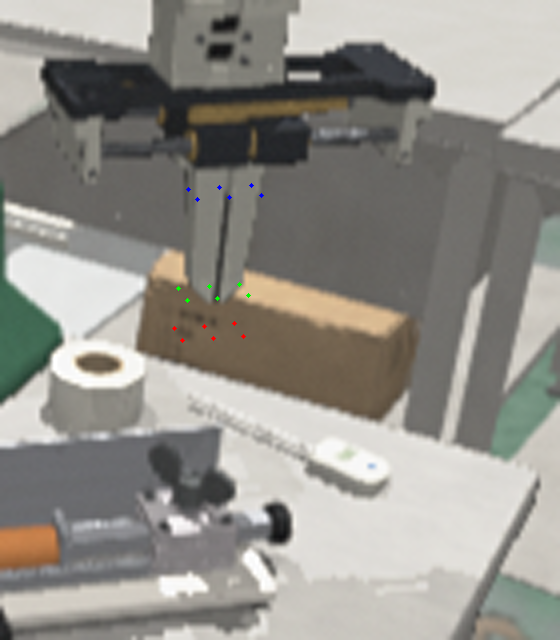

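Call:
{"name": "move_arm", "arguments": {"rows": [{"dx": -1.0,"dy": -3.2,"dz": 0,"wx": 0,"wy": 0,"wz": 0,"claw": 0},{"dx": -2.0,"dy": -6.4,"dz": -1,"wx": 0,"wy": 0,"wz": 0,"claw": 0},{"dx": -2.5,"dy": -7.9,"dz": -4,"wx": 0,"wy": 0,"wz": 0,"claw": 0},{"dx": -2.5,"dy": -7.9,"dz": -8,"wx": 0,"wy": 0,"wz": 0,"claw": 0},{"dx": -2.5,"dy": -7.9,"dz": -12,"wx": 0,"wy": 0,"wz": 0,"claw": 0},{"dx": -2.5,"dy": -7.9,"dz": -15,"wx": 0,"wy": 0,"wz": 0,"claw": 0},{"dx": -2.5,"dy": -7.9,"dz": -15.6,"wx": 0,"wy": 0,"wz": 0,"claw": 0},{"dx": -2.5,"dy": -7.9,"dz": -16,"wx": 0,"wy": 0,"wz": 0,"claw": 0},{"dx": -2.5,"dy": -7.9,"dz": -16.3,"wx": 0,"wy": 0,"wz": 0,"claw": 0},{"dx": -2.5,"dy": -7.9,"dz": -16.3,"wx": 0,"wy": 0,"wz": 0,"claw": 0}]}}

```text
time_s: 10.4
position: [0.4664, -0.2882, 0.0029]
eef_rot: [2.878, 1.256, 0.001]
force: [-0.4, 0.4, -0.7]
width: 0.0004
```

Call:
{"name": "move_arm", "arguments": {"rows": [{"dx": 0,"dy": 0,"dz": -0.15,"wx": 0,"wy": 0,"wz": 0,"claw": 0},{"dx": 0,"dy": 0,"dz": -0.3,"wx": 0,"wy": 0,"wz": 0,"claw": 0},{"dx": 0,"dy": 0,"dz": -0.3,"wx": 0,"wy": 0,"wz": 0,"claw": 0}]}}

```text
time_s: 10.65
position: [0.4659, -0.2877, 0.0]
eef_rot: [2.877, 1.256, 0.001]
force: [1.2, -0.7, -0.4]
width: 0.0003
```

```bash
python3 - <<'E'
from h import *
s=bot.observe(); print(s["position"],s["force"],s["wrist_torque"])
q=vision.camera("scene")
im=cv2.resize(q["image"][160:260,340:480],None,fx=5,fy=5,interpolation=cv2.INTER_CUBIC)
cv2.imwrite("pics/s14.png",im)
E
```

```text
[ 4.65890863e-01 -2.87663183e-01  2.62261301e-05] [ 1.16327958 -0.68348086 -0.39289577] [ 0.01032943 -0.03200218 -0.00511336]
```

View pics/s14.png

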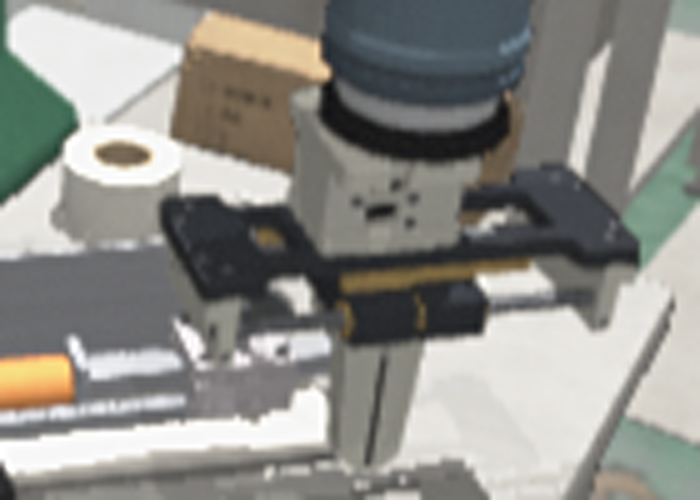

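Call:
{"name": "move_arm", "arguments": {"rows": [{"dx": 0,"dy": 0,"dz": -0.15,"wx": 0,"wy": 0,"wz": 0,"claw": 0},{"dx": 0,"dy": 0,"dz": -0.3,"wx": 0,"wy": 0,"wz": 0,"claw": 0},{"dx": 0,"dy": 0,"dz": -0.3,"wx": 0,"wy": 0,"wz": 0,"claw": 0}]}}

```text
time_s: 10.95
position: [0.4651, -0.2871, -0.0041]
eef_rot: [-2.879, -1.257, 0.0]
force: [0.1, 0.3, 0.5]
width: 0.0004
```

```bash
cat > plan.py <<'E'
import numpy as np
v=(.4895,-.2082,np.radians(137.6)); hx,hy=16.5,7.5
def cen(ph,r1=24.,r2=22.):
    a=np.radians(ph); e=np.array([np.cos(a),np.sin(a)]); n=np.array([-np.sin(a),np.cos(a)])
    if ph>=90:
        c=r1*e+2.5*n-[hx,hy]
        if ph<105: # slide outwards to be centred at 90
            k=(105-ph)/15; c[1]=c[1]*(1-k)+22*k
        return c,0.
    return r2*e+(2.5+hx)*n, ph-90.
def world(c): return np.array([v[0]*100+(np.cos(v[2])*c[0]-np.sin(v[2])*c[1])/10, v[1]*100+(np.sin(v[2])*c[0]+np.cos(v[2])*c[1])/10])
def rows(phs,cur,curpsi=0,z=0):
    for ph in phs:
        c,ps=cen(ph); w=world(c)-cur; print(ph,c.round(1),'{"dx": %.2f, "dy": %.2f, "dz": %g, "wx": 0, "wy": 0, "wz": %.0f, "claw": 0}'%(w[0],w[1],z,ps-curpsi))
E
python3 - <<'E'
from plan import *
cur=np.array([46.52,-28.72])
rows([137],cur)
cur=world(cen(137)[0]); print(cur)
E
```

```text
137 [-35.8   7. ] {"dx": 4.60, "dy": 4.97, "dz": 0, "wx": 0, "wy": 0, "wz": 0, "claw": 0}
[ 51.11585024 -23.75097701]
```

Call:
{"name": "move_arm", "arguments": {"rows": [{"dx": 0,"dy": 0,"dz": 4,"wx": 0,"wy": 0,"wz": 0,"claw": 0},{"dx": 0,"dy": 0,"dz": 8,"wx": 0,"wy": 0,"wz": 0,"claw": 0},{"dx": 1.5,"dy": 1.6,"dz": 10,"wx": 0,"wy": 0,"wz": 0,"claw": 0},{"dx": 3.2,"dy": 3.5,"dz": 10,"wx": 0,"wy": 0,"wz": 0,"claw": 0},{"dx": 4.6,"dy": 5.0,"dz": 10,"wx": 0,"wy": 0,"wz": 0,"claw": 0},{"dx": 4.6,"dy": 5.0,"dz": 9,"wx": 0,"wy": 0,"wz": 0,"claw": 0},{"dx": 4.6,"dy": 5.0,"dz": 6,"wx": 0,"wy": 0,"wz": 0,"claw": 0},{"dx": 4.6,"dy": 5.0,"dz": 4.5,"wx": 0,"wy": 0,"wz": 0,"claw": 0},{"dx": 4.6,"dy": 5.0,"dz": 3.7,"wx": 0,"wy": 0,"wz": 0,"claw": 0},{"dx": 4.6,"dy": 5.0,"dz": 3.7,"wx": 0,"wy": 0,"wz": 0,"claw": 0}]}}

```text
time_s: 11.78
position: [0.5092, -0.2364, 0.0304]
eef_rot: [-2.875, -1.255, 0.004]
force: [-0.5, -0.6, 0.4]
width: 0.0004
```

```bash
python3 - <<'E'
from plan import *
from h import *
s,p=wrist()
print({k:np.round(s[k],4) for k in("time_s","position","force","eef_rot","wrist_torque")})
cv2.imwrite("pics/w15.png",p["image"])
q=vision.camera("scene")
im=cv2.resize(q["image"][150:260,340:480],None,fx=5,fy=5,interpolation=cv2.INTER_CUBIC)
cv2.imwrite("pics/s15.png",im)
rows([130,123,116,110,104,98,92,90,84,78,72,66],np.array([51.12,-23.72]))
E
```

```text
{'time_s': np.float64(11.7833), 'position': array([ 0.5092, -0.2364,  0.0304]), 'force': array([-0.4897, -0.6038,  0.3832]), 'eef_rot': array([-2.8754, -1.2547,  0.0044]), 'wrist_torque': array([-0.0288,  0.045 , -0.0042])}
130 [-33.8   9.3] {"dx": -0.30, "dy": -0.07, "dz": 0, "wx": 0, "wy": 0, "wz": 0, "claw": 0}
123 [-31.7  11.3] {"dx": -0.59, "dy": -0.07, "dz": 0, "wx": 0, "wy": 0, "wz": 0, "claw": 0}
116 [-29.3  13. ] {"dx": -0.88, "dy": -0.03, "dz": 0, "wx": 0, "wy": 0, "wz": 0, "claw": 0}
110 [-27.1  14.2] {"dx": -1.13, "dy": 0.03, "dz": 0, "wx": 0, "wy": 0, "wz": 0, "claw": 0}
104 [-24.7  15.6] {"dx": -1.40, "dy": 0.08, "dz": 0, "wx": 0, "wy": 0, "wz": 0, "claw": 0}
98 [-22.3  18.8] {"dx": -1.79, "dy": 0.01, "dz": 0, "wx": 0, "wy": 0, "wz": 0, "claw": 0}
92 [-19.8  21.3] {"dx": -2.14, "dy": -0.01, "dz": 0, "wx": 0, "wy": 0, "wz": 0, "claw": 0}
90 [-19.  22.] {"dx": -2.25, "dy": -0.01, "dz": 0, "wx": 0, "wy": 0, "wz": 0, "claw": 0}
84 [-16.6  23.9] {"dx": -2.55, "dy": 0.02, "dz": 0, "wx": 0, "wy": 0, "wz": -6, "claw": 0}
78 [-14.   25.5] {"dx": -2.85, "dy": 0.07, "dz": 0, "wx": 0, "wy": 0, "wz": -12, "claw": 0}
72 [-11.3  26.8] {"dx": -3.14, "dy": 0.16, "dz": 0, "wx": 0, "wy": 0, "wz": -18, "claw": 0}
66 [-8.4 27.8] {"dx": -3.43, "dy": 0.28, "dz": 0, "wx": 0, "wy": 0, "wz": -24, "claw": 0}
```

View pics/w15.png

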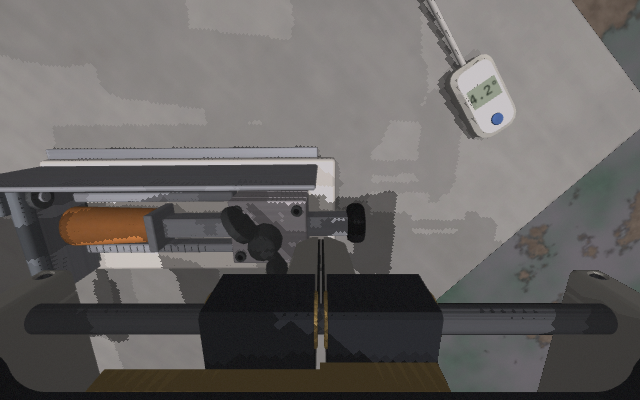

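View pics/s15.png

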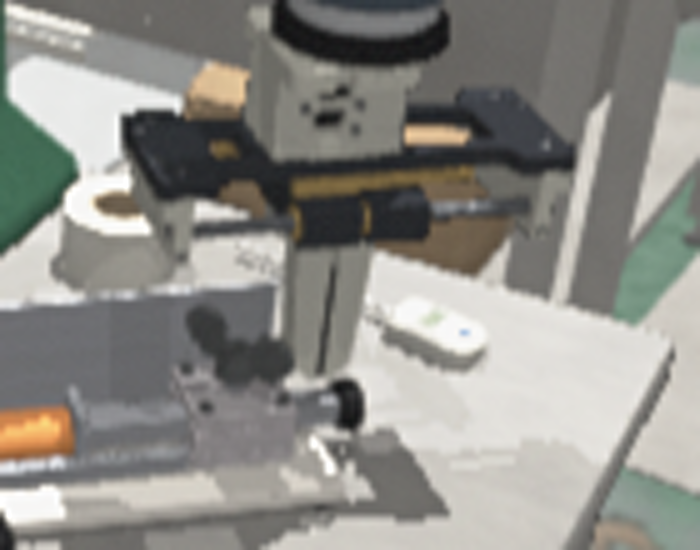

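Call:
{"name": "move_arm", "arguments": {"rows": [{"dx": -0.3,"dy": -0.07,"dz": 0,"wx": 0,"wy": 0,"wz": 0,"claw": 0},{"dx": -0.6,"dy": -0.07,"dz": 0,"wx": 0,"wy": 0,"wz": 0,"claw": 0},{"dx": -0.88,"dy": -0.03,"dz": 0,"wx": 0,"wy": 0,"wz": 0,"claw": 0},{"dx": -1.13,"dy": 0.03,"dz": 0,"wx": 0,"wy": 0,"wz": 0,"claw": 0},{"dx": -1.4,"dy": 0.08,"dz": 0,"wx": 0,"wy": 0,"wz": 0,"claw": 0},{"dx": -1.4,"dy": 0.08,"dz": 0,"wx": 0,"wy": 0,"wz": 0,"claw": 0}]}}

```text
time_s: 12.38
position: [0.4969, -0.2366, 0.0335]
eef_rot: [2.879, 1.256, 0.0]
force: [0.4, -1.2, -0.4]
width: 0.0005
```

```bash
python3 - <<'E'
from plan import *
from h import *
s,p=wrist()
print({k:np.round(s[k],4) for k in("time_s","position","force","eef_rot","wrist_torque")})
q=vision.camera("scene")
a=cv2.resize(q["image"][190:260,360:440],None,fx=5,fy=5,interpolation=cv2.INTER_CUBIC)
b=cv2.resize(p["image"][190:290,200:380],None,fx=3.5,fy=3.5,interpolation=cv2.INTER_CUBIC)
o=np.zeros((360,400+b.shape[1]-0,3),np.uint8); o[:350,:400]=a; o[:350,400:]=b[:350]; cv2.imwrite("pics/c16.png",cv2.resize(o,(800,280)))
rows([98,92,90,84,78,72,66,60,54,48,42,36],np.array([51.12-1.4,-23.72+.08]))
E
```

```text
{'time_s': np.float64(12.3833), 'position': array([ 0.4969, -0.2366,  0.0335]), 'force': array([ 0.4048, -1.2218, -0.3622]), 'eef_rot': array([2.8786e+00, 1.2563e+00, 3.0000e-04]), 'wrist_torque': array([-0.2576, -0.0904,  0.0696])}
98 [-22.3  18.8] {"dx": -0.39, "dy": -0.07, "dz": 0, "wx": 0, "wy": 0, "wz": 0, "claw": 0}
92 [-19.8  21.3] {"dx": -0.74, "dy": -0.09, "dz": 0, "wx": 0, "wy": 0, "wz": 0, "claw": 0}
90 [-19.  22.] {"dx": -0.85, "dy": -0.09, "dz": 0, "wx": 0, "wy": 0, "wz": 0, "claw": 0}
84 [-16.6  23.9] {"dx": -1.15, "dy": -0.06, "dz": 0, "wx": 0, "wy": 0, "wz": -6, "claw": 0}
78 [-14.   25.5] {"dx": -1.45, "dy": -0.01, "dz": 0, "wx": 0, "wy": 0, "wz": -12, "claw": 0}
72 [-11.3  26.8] {"dx": -1.74, "dy": 0.08, "dz": 0, "wx": 0, "wy": 0, "wz": -18, "claw": 0}
66 [-8.4 27.8] {"dx": -2.03, "dy": 0.20, "dz": 0, "wx": 0, "wy": 0, "wz": -24, "claw": 0}
60 [-5.5 28.6] {"dx": -2.29, "dy": 0.34, "dz": 0, "wx": 0, "wy": 0, "wz": -30, "claw": 0}
54 [-2.4 29. ] {"dx": -2.54, "dy": 0.52, "dz": 0, "wx": 0, "wy": 0, "wz": -36, "claw": 0}
48 [ 0.6 29.1] {"dx": -2.77, "dy": 0.71, "dz": 0, "wx": 0, "wy": 0, "wz": -42, "claw": 0}
42 [ 3.6 28.8] {"dx": -2.98, "dy": 0.94, "dz": 0, "wx": 0, "wy": 0, "wz": -48, "claw": 0}
36 [ 6.6 28.3] {"dx": -3.17, "dy": 1.18, "dz": 0, "wx": 0, "wy": 0, "wz": -54, "claw": 0}
```

View pics/c16.png

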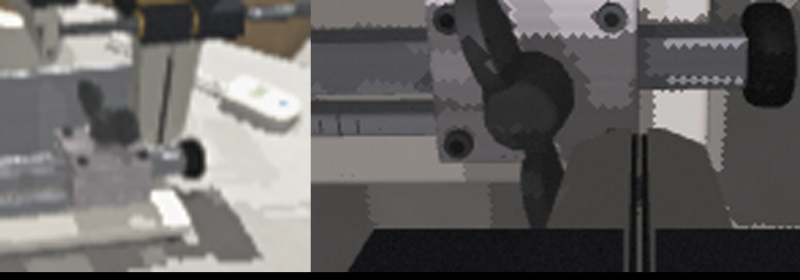

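Call:
{"name": "move_arm", "arguments": {"rows": [{"dx": -0.39,"dy": -0.07,"dz": 0,"wx": 0,"wy": 0,"wz": 0,"claw": 0},{"dx": -0.74,"dy": -0.09,"dz": 0,"wx": 0,"wy": 0,"wz": 0,"claw": 0},{"dx": -0.85,"dy": -0.09,"dz": 0,"wx": 0,"wy": 0,"wz": 0,"claw": 0},{"dx": -1.15,"dy": -0.06,"dz": 0,"wx": 0,"wy": 0,"wz": -6,"claw": 0},{"dx": -1.45,"dy": -0.01,"dz": 0,"wx": 0,"wy": 0,"wz": -12,"claw": 0},{"dx": -1.74,"dy": 0.08,"dz": 0,"wx": 0,"wy": 0,"wz": -18,"claw": 0},{"dx": -2.03,"dy": 0.2,"dz": 0,"wx": 0,"wy": 0,"wz": -24,"claw": 0},{"dx": -2.29,"dy": 0.34,"dz": 0,"wx": 0,"wy": 0,"wz": -30,"claw": 0},{"dx": -2.54,"dy": 0.52,"dz": 0,"wx": 0,"wy": 0,"wz": -36,"claw": 0},{"dx": -2.77,"dy": 0.71,"dz": 0,"wx": 0,"wy": 0,"wz": -42,"claw": 0},{"dx": -2.98,"dy": 0.94,"dz": 0,"wx": 0,"wy": 0,"wz": -48,"claw": 0},{"dx": -3.17,"dy": 1.18,"dz": 0,"wx": 0,"wy": 0,"wz": -54,"claw": 0}]}}

```text
time_s: 13.48
position: [0.4647, -0.2247, 0.0326]
eef_rot: [3.135, -0.196, -0.002]
force: [0.4, -1.4, -1.7]
width: 0.0006
```

```bash
python3 - <<'E'
from plan import *
from h import *
s,p=wrist()
print({k:np.round(s[k],4) for k in("time_s","position","force","eef_rot","wrist_torque","joint_positions")})
q=vision.camera("scene")
a=cv2.resize(q["image"][190:260,360:440],None,fx=5,fy=5,interpolation=cv2.INTER_CUBIC)
b=cv2.resize(p["image"][150:290,150:402],None,fx=2.5,fy=2.5,interpolation=cv2.INTER_CUBIC)
o=np.zeros((360,400+b.shape[1]-0,3),np.uint8); o[:350,:400]=a; o[:350,400:]=b[:350]; cv2.imwrite("pics/c17.png",cv2.resize(o,(800,280)))
rows([30,24,18,14,10,8,5],np.array([51.12-1.4-3.17,-23.72+.08+1.18]),-54)
E
```

```text
{'time_s': np.float64(13.4833), 'position': array([ 0.4647, -0.2247,  0.0326]), 'force': array([ 0.3827, -1.3521, -1.668 ]), 'eef_rot': array([ 3.1355e+00, -1.9550e-01, -1.9000e-03]), 'wrist_torque': array([-0.2648, -0.11  , -0.0246]), 'joint_positions': array([-6.6610e-01,  3.6710e-01,  1.8200e+00, -8.0000e-04,  9.5540e-01,
        1.0297e+00])}
30 [ 9.6 27.5] {"dx": -0.16, "dy": 0.26, "dz": 0, "wx": 0, "wy": 0, "wz": -6, "claw": 0}
24 [12.4 26.3] {"dx": -0.29, "dy": 0.53, "dz": 0, "wx": 0, "wy": 0, "wz": -12, "claw": 0}
18 [15.1 24.9] {"dx": -0.39, "dy": 0.82, "dz": 0, "wx": 0, "wy": 0, "wz": -18, "claw": 0}
14 [16.7 23.8] {"dx": -0.44, "dy": 1.02, "dz": 0, "wx": 0, "wy": 0, "wz": -22, "claw": 0}
10 [18.4 22.5] {"dx": -0.48, "dy": 1.21, "dz": 0, "wx": 0, "wy": 0, "wz": -26, "claw": 0}
8 [19.1 21.9] {"dx": -0.49, "dy": 1.32, "dz": 0, "wx": 0, "wy": 0, "wz": -28, "claw": 0}
5 [20.3 20.8] {"dx": -0.50, "dy": 1.47, "dz": 0, "wx": 0, "wy": 0, "wz": -31, "claw": 0}
```

View pics/c17.png

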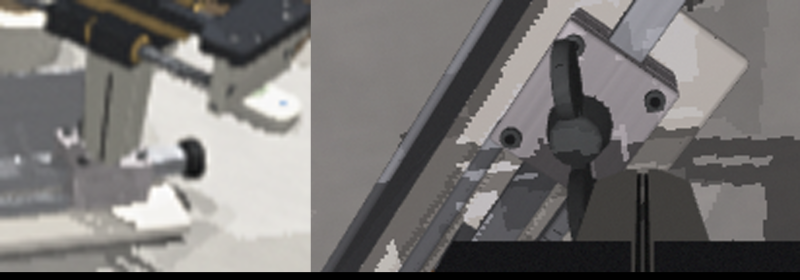

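Call:
{"name": "move_arm", "arguments": {"rows": [{"dx": -0.16,"dy": 0.26,"dz": 0,"wx": 0,"wy": 0,"wz": -6,"claw": 0},{"dx": -0.29,"dy": 0.53,"dz": 0,"wx": 0,"wy": 0,"wz": -12,"claw": 0},{"dx": -0.39,"dy": 0.82,"dz": 0,"wx": 0,"wy": 0,"wz": -18,"claw": 0},{"dx": -0.44,"dy": 1.02,"dz": 0,"wx": 0,"wy": 0,"wz": -22,"claw": 0},{"dx": -0.49,"dy": 1.3,"dz": 0,"wx": 0,"wy": 0,"wz": -28,"claw": 0},{"dx": -0.49,"dy": 1.3,"dz": 0,"wx": 0,"wy": 0,"wz": -28,"claw": 0},{"dx": -1.15,"dy": 0.55,"dz": 0,"wx": 0,"wy": 0,"wz": -22,"claw": 0},{"dx": -1.15,"dy": 0.55,"dz": 3,"wx": 0,"wy": 0,"wz": -15,"claw": 0},{"dx": -1.15,"dy": 0.55,"dz": 6,"wx": 0,"wy": 0,"wz": -8,"claw": 0}]}}

```text
time_s: 14.33
position: [0.4521, -0.218, 0.0919]
eef_rot: [-3.114, 0.387, 0.008]
force: [0.3, -0.3, -0.1]
width: 0.0006
```

```bash
python3 - <<'E'
from plan import *
from h import *
s,p=wrist()
print({k:np.round(s[k],4) for k in("time_s","position","force","eef_rot","wrist_torque","joint_positions")})
cv2.imwrite("pics/w18.png",p["image"])
cur=np.array([51.12-1.4-3.17-1.15,-23.72+.08+1.18+.55]); print(cur)
print(world(np.array([-38,-19]))-cur)
# wing trace
i=lambda X:inv(X,v)
r=trace(p,"wing_screw"); print([(x["score"],x["xy"]) for x in r])
E
```

```text
{'time_s': np.float64(14.3333), 'position': array([ 0.4521, -0.218 ,  0.0919]), 'force': array([ 0.3143, -0.272 , -0.0865]), 'eef_rot': array([-3.1144,  0.3874,  0.0078]), 'wrist_torque': array([ 0.0483, -0.0761,  0.0121]), 'joint_positions': array([-6.7200e-01,  2.7160e-01,  1.7850e+00,  1.0000e-04,  1.0910e+00,
        1.1463e+00])}
[ 45.4  -21.91]
[ 7.63730483 -0.06928393]
[(0.65, [294.6, 176.8])]
```

View pics/w18.png

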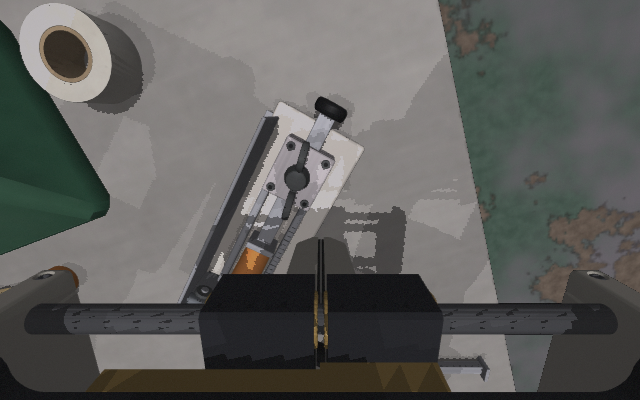

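```bash
python3 - <<'E'
from plan import *
from h import *
s=bot.observe(); p=vision.camera("wrist")
T=np.eye(4); T[:3,:3]=R.from_rotvec(s["eef_rot"]).as_matrix(); T[:3,3]=s["position"]; p["T"]=T@p["mount"]
a=inv(atz(p,(288,217),.075),v);b=inv(atz(p,(304,143),.075),v); print(a,b,np.degrees(np.arctan2(*(a-b)[::-1])))
# first axis check
cur=world(np.array([-38,-19])); 
for c in [(-39,-16),(-40,-13),(-40.5,-10.5)]: print(np.round(world(np.array(c))-cur,2))
rows([173,166,159,152,145,138,131,124],cur)
E
```

```text
[21.7270878   8.27083486] [-34.33595149  -6.52542015] 14.78448584119798
[-0.13 -0.29]
[-0.26 -0.58]
[-0.39 -0.8 ]
173 [-40.6  -7.1] {"dx": -0.61, "dy": -1.06, "dz": 0, "wx": 0, "wy": 0, "wz": 0, "claw": 0}
166 [-40.4  -4.1] {"dx": -0.83, "dy": -1.26, "dz": 0, "wx": 0, "wy": 0, "wz": 0, "claw": 0}
159 [-39.8  -1.2] {"dx": -1.06, "dy": -1.43, "dz": 0, "wx": 0, "wy": 0, "wz": 0, "claw": 0}
152 [-38.9   1.6] {"dx": -1.32, "dy": -1.58, "dz": 0, "wx": 0, "wy": 0, "wz": 0, "claw": 0}
145 [-37.6   4.2] {"dx": -1.60, "dy": -1.69, "dz": 0, "wx": 0, "wy": 0, "wz": 0, "claw": 0}
138 [-36.    6.7] {"dx": -1.88, "dy": -1.76, "dz": 0, "wx": 0, "wy": 0, "wz": 0, "claw": 0}
131 [-34.1   9. ] {"dx": -2.17, "dy": -1.80, "dz": 0, "wx": 0, "wy": 0, "wz": 0, "claw": 0}
124 [-32.  11.] {"dx": -2.47, "dy": -1.81, "dz": 0, "wx": 0, "wy": 0, "wz": 0, "claw": 0}
```

Call:
{"name": "move_arm", "arguments": {"rows": [{"dx": 2,"dy": 0,"dz": 0,"wx": 0,"wy": 0,"wz": 7,"claw": 0},{"dx": 4.5,"dy": -0.1,"dz": 0,"wx": 0,"wy": 0,"wz": 14,"claw": 0},{"dx": 7,"dy": -0.2,"dz": 0,"wx": 0,"wy": 0,"wz": 21,"claw": 0},{"dx": 8.05,"dy": -0.2,"dz": 0,"wx": 0,"wy": 0,"wz": 28,"claw": 0},{"dx": 8.05,"dy": -0.2,"dz": 0,"wx": 0,"wy": 0,"wz": 35,"claw": 0},{"dx": 8.05,"dy": -0.2,"dz": 0,"wx": 0,"wy": 0,"wz": 42,"claw": 0},{"dx": 8.05,"dy": -0.2,"dz": 0,"wx": 0,"wy": 0,"wz": 49,"claw": 0},{"dx": 8.05,"dy": -0.2,"dz": 0,"wx": 0,"wy": 0,"wz": 56,"claw": 0},{"dx": 8.05,"dy": -0.2,"dz": 0,"wx": 0,"wy": 0,"wz": 62,"claw": 0},{"dx": 8.05,"dy": -0.2,"dz": -2.5,"wx": 0,"wy": 0,"wz": 62,"claw": 0},{"dx": 8.05,"dy": -0.2,"dz": -5,"wx": 0,"wy": 0,"wz": 62,"claw": 0},{"dx": 8.05,"dy": -0.2,"dz": -6,"wx": 0,"wy": 0,"wz": 62,"claw": 0}]}}

```text
time_s: 15.48
position: [0.5318, -0.2194, 0.0288]
eef_rot: [-2.873, -1.257, 0.006]
force: [0.6, 0.7, -1.0]
width: 0.0004
```

```bash
python3 - <<'E'
from plan import *
from h import *
s,p=wrist()
print({k:np.round(s[k],4) for k in("time_s","position","force","eef_rot","wrist_torque","joint_positions")},inv(s["position"],v))
cv2.imwrite("pics/w19.png",p["image"])
cur=np.array([45.4+8.05,-21.91-.2]); print(cur)
for c in [(-42,-18.5),(-42,-16),(-42,-13),(-41,-10)]: print(np.round(world(np.array(c))-cur,2))
rows([173,166,159,152,145,138,131,124],cur)
E
```

```text
{'time_s': np.float64(15.4833), 'position': array([ 0.5318, -0.2194,  0.0288]), 'force': array([ 0.6453,  0.7458, -1.0117]), 'eef_rot': array([-2.873 , -1.257 ,  0.0058]), 'wrist_torque': array([-0.0958,  0.0241,  0.0241]), 'joint_positions': array([-0.585 ,  0.4641,  1.6698, -0.    ,  1.0145,  0.161 ])} [-38.80091899 -20.30966481]
[ 53.45 -22.11]
[-0.15 -0.18]
[-0.32 -0.36]
[-0.52 -0.58]
[-0.8  -0.74]
173 [-40.6  -7.1] {"dx": -1.02, "dy": -0.93, "dz": 0, "wx": 0, "wy": 0, "wz": 0, "claw": 0}
166 [-40.4  -4.1] {"dx": -1.24, "dy": -1.13, "dz": 0, "wx": 0, "wy": 0, "wz": 0, "claw": 0}
159 [-39.8  -1.2] {"dx": -1.48, "dy": -1.30, "dz": 0, "wx": 0, "wy": 0, "wz": 0, "claw": 0}
152 [-38.9   1.6] {"dx": -1.74, "dy": -1.45, "dz": 0, "wx": 0, "wy": 0, "wz": 0, "claw": 0}
145 [-37.6   4.2] {"dx": -2.01, "dy": -1.56, "dz": 0, "wx": 0, "wy": 0, "wz": 0, "claw": 0}
138 [-36.    6.7] {"dx": -2.29, "dy": -1.63, "dz": 0, "wx": 0, "wy": 0, "wz": 0, "claw": 0}
131 [-34.1   9. ] {"dx": -2.58, "dy": -1.67, "dz": 0, "wx": 0, "wy": 0, "wz": 0, "claw": 0}
124 [-32.  11.] {"dx": -2.88, "dy": -1.68, "dz": 0, "wx": 0, "wy": 0, "wz": 0, "claw": 0}
```

View pics/w19.png

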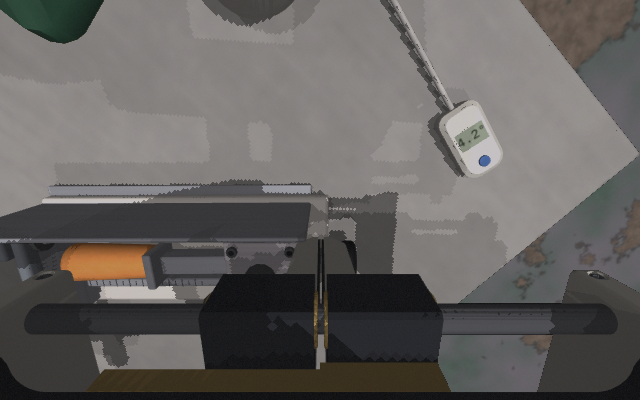

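Call:
{"name": "move_arm", "arguments": {"rows": [{"dx": 0,"dy": 0,"dz": 0,"wx": 0,"wy": 0,"wz": 0,"claw": 0},{"dx": -0.15,"dy": -0.18,"dz": 0,"wx": 0,"wy": 0,"wz": 0,"claw": 0},{"dx": -0.32,"dy": -0.36,"dz": 0,"wx": 0,"wy": 0,"wz": 0,"claw": 0},{"dx": -0.52,"dy": -0.58,"dz": 0,"wx": 0,"wy": 0,"wz": 0,"claw": 0},{"dx": -0.8,"dy": -0.74,"dz": 0,"wx": 0,"wy": 0,"wz": 0,"claw": 0},{"dx": -1.02,"dy": -0.93,"dz": 0,"wx": 0,"wy": 0,"wz": 0,"claw": 0},{"dx": -1.24,"dy": -1.13,"dz": 0,"wx": 0,"wy": 0,"wz": 0,"claw": 0},{"dx": -1.48,"dy": -1.3,"dz": 0,"wx": 0,"wy": 0,"wz": 0,"claw": 0},{"dx": -1.74,"dy": -1.45,"dz": 0,"wx": 0,"wy": 0,"wz": 0,"claw": 0},{"dx": -2.01,"dy": -1.56,"dz": 0,"wx": 0,"wy": 0,"wz": 0,"claw": 0},{"dx": -2.29,"dy": -1.63,"dz": 0,"wx": 0,"wy": 0,"wz": 0,"claw": 0},{"dx": -2.58,"dy": -1.67,"dz": 0,"wx": 0,"wy": 0,"wz": 0,"claw": 0}]}}

```text
time_s: 16.53
position: [0.5085, -0.2382, 0.033]
eef_rot: [2.879, 1.257, -0.0]
force: [2.2, -1.8, 1.1]
width: 0.0007
```

```bash
python3 - <<'E'
from plan import *
from h import *
s,p=wrist()
print({k:np.round(s[k],4) for k in("time_s","position","force","eef_rot","wrist_torque")},inv(s["position"],v))
cv2.imwrite("pics/w20.png",p["image"])
cur=np.array([53.45-2.58,-22.11-1.67]); print(cur)
rows([124,117,110,104,98,92,90,84,78,72,66,60],cur)
E
```

```text
{'time_s': np.float64(16.5333), 'position': array([ 0.5085, -0.2382,  0.033 ]), 'force': array([ 2.219 , -1.7974,  1.0547]), 'eef_rot': array([ 2.8789,  1.2565, -0.    ]), 'wrist_torque': array([-0.236 , -0.3313,  0.0345])} [-34.22843201   9.34750962]
[ 50.87 -23.78]
124 [-32.  11.] {"dx": -0.30, "dy": -0.01, "dz": 0, "wx": 0, "wy": 0, "wz": 0, "claw": 0}
117 [-29.6  12.7] {"dx": -0.59, "dy": 0.02, "dz": 0, "wx": 0, "wy": 0, "wz": 0, "claw": 0}
110 [-27.1  14.2] {"dx": -0.88, "dy": 0.09, "dz": 0, "wx": 0, "wy": 0, "wz": 0, "claw": 0}
104 [-24.7  15.6] {"dx": -1.15, "dy": 0.14, "dz": 0, "wx": 0, "wy": 0, "wz": 0, "claw": 0}
98 [-22.3  18.8] {"dx": -1.54, "dy": 0.07, "dz": 0, "wx": 0, "wy": 0, "wz": 0, "claw": 0}
92 [-19.8  21.3] {"dx": -1.89, "dy": 0.05, "dz": 0, "wx": 0, "wy": 0, "wz": 0, "claw": 0}
90 [-19.  22.] {"dx": -2.00, "dy": 0.05, "dz": 0, "wx": 0, "wy": 0, "wz": 0, "claw": 0}
84 [-16.6  23.9] {"dx": -2.30, "dy": 0.08, "dz": 0, "wx": 0, "wy": 0, "wz": -6, "claw": 0}
78 [-14.   25.5] {"dx": -2.60, "dy": 0.13, "dz": 0, "wx": 0, "wy": 0, "wz": -12, "claw": 0}
72 [-11.3  26.8] {"dx": -2.89, "dy": 0.22, "dz": 0, "wx": 0, "wy": 0, "wz": -18, "claw": 0}
66 [-8.4 27.8] {"dx": -3.18, "dy": 0.34, "dz": 0, "wx": 0, "wy": 0, "wz": -24, "claw": 0}
60 [-5.5 28.6] {"dx": -3.44, "dy": 0.48, "dz": 0, "wx": 0, "wy": 0, "wz": -30, "claw": 0}
```

View pics/w20.png

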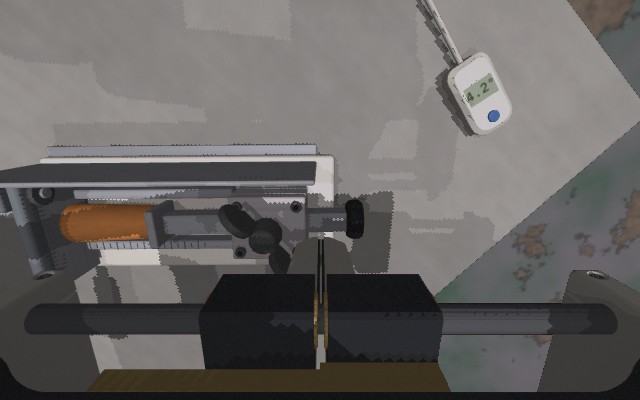

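Stroke 2 is carrying the wing as planned: it points at about 125–130° and touches the finger at (285,255). Continue.

Call:
{"name": "move_arm", "arguments": {"rows": [{"dx": -0.3,"dy": -0.01,"dz": 0,"wx": 0,"wy": 0,"wz": 0,"claw": 0},{"dx": -0.59,"dy": 0.02,"dz": 0,"wx": 0,"wy": 0,"wz": 0,"claw": 0},{"dx": -0.88,"dy": 0.09,"dz": 0,"wx": 0,"wy": 0,"wz": 0,"claw": 0},{"dx": -1.15,"dy": 0.14,"dz": 0,"wx": 0,"wy": 0,"wz": 0,"claw": 0},{"dx": -1.54,"dy": 0.07,"dz": 0,"wx": 0,"wy": 0,"wz": 0,"claw": 0},{"dx": -2.0,"dy": 0.05,"dz": 0,"wx": 0,"wy": 0,"wz": 0,"claw": 0},{"dx": -2.3,"dy": 0.08,"dz": 0,"wx": 0,"wy": 0,"wz": -6,"claw": 0},{"dx": -2.6,"dy": 0.13,"dz": 0,"wx": 0,"wy": 0,"wz": -12,"claw": 0},{"dx": -2.89,"dy": 0.22,"dz": 0,"wx": 0,"wy": 0,"wz": -18,"claw": 0},{"dx": -3.18,"dy": 0.34,"dz": 0,"wx": 0,"wy": 0,"wz": -24,"claw": 0},{"dx": -3.44,"dy": 0.48,"dz": 0,"wx": 0,"wy": 0,"wz": -30,"claw": 0}]}}

```text
time_s: 17.5
position: [0.4735, -0.233, 0.0328]
eef_rot: [-3.107, -0.461, 0.001]
force: [0.3, -0.5, -1.9]
width: 0.0006
```

```bash
python3 - <<'E'
from plan import *
from h import *
s=bot.observe()
print({k:np.round(s[k],4) for k in("time_s","position","force","eef_rot","wrist_torque")},inv(s["position"],v))
cur=np.array([50.87-3.44,-23.78+.48]); print(cur)
rows([54,48,42,36,30,24,18,12,6,2],cur,-30)
E
```

```text
{'time_s': np.float64(17.5), 'position': array([ 0.4735, -0.233 ,  0.0328]), 'force': array([ 0.2669, -0.4824, -1.8629]), 'eef_rot': array([-3.1075e+00, -4.6060e-01,  1.0000e-03]), 'wrist_torque': array([-0.2793, -0.1248,  0.0398])} [-4.9180077  29.09495018]
[ 47.43 -23.3 ]
54 [-2.4 29. ] {"dx": -0.25, "dy": 0.18, "dz": 0, "wx": 0, "wy": 0, "wz": -6, "claw": 0}
48 [ 0.6 29.1] {"dx": -0.48, "dy": 0.37, "dz": 0, "wx": 0, "wy": 0, "wz": -12, "claw": 0}
42 [ 3.6 28.8] {"dx": -0.69, "dy": 0.60, "dz": 0, "wx": 0, "wy": 0, "wz": -18, "claw": 0}
36 [ 6.6 28.3] {"dx": -0.88, "dy": 0.84, "dz": 0, "wx": 0, "wy": 0, "wz": -24, "claw": 0}
30 [ 9.6 27.5] {"dx": -1.04, "dy": 1.10, "dz": 0, "wx": 0, "wy": 0, "wz": -30, "claw": 0}
24 [12.4 26.3] {"dx": -1.17, "dy": 1.37, "dz": 0, "wx": 0, "wy": 0, "wz": -36, "claw": 0}
18 [15.1 24.9] {"dx": -1.27, "dy": 1.66, "dz": 0, "wx": 0, "wy": 0, "wz": -42, "claw": 0}
12 [17.6 23.2] {"dx": -1.34, "dy": 1.95, "dz": 0, "wx": 0, "wy": 0, "wz": -48, "claw": 0}
6 [19.9 21.2] {"dx": -1.38, "dy": 2.26, "dz": 0, "wx": 0, "wy": 0, "wz": -54, "claw": 0}
2 [21.3 19.8] {"dx": -1.39, "dy": 2.46, "dz": 0, "wx": 0, "wy": 0, "wz": -58, "claw": 0}
```

Call:
{"name": "move_arm", "arguments": {"rows": [{"dx": -0.25,"dy": 0.18,"dz": 0,"wx": 0,"wy": 0,"wz": -6,"claw": 0},{"dx": -0.48,"dy": 0.37,"dz": 0,"wx": 0,"wy": 0,"wz": -12,"claw": 0},{"dx": -0.69,"dy": 0.6,"dz": 0,"wx": 0,"wy": 0,"wz": -18,"claw": 0},{"dx": -0.88,"dy": 0.84,"dz": 0,"wx": 0,"wy": 0,"wz": -24,"claw": 0},{"dx": -1.04,"dy": 1.1,"dz": 0,"wx": 0,"wy": 0,"wz": -30,"claw": 0},{"dx": -1.17,"dy": 1.37,"dz": 0,"wx": 0,"wy": 0,"wz": -36,"claw": 0},{"dx": -1.27,"dy": 1.66,"dz": 0,"wx": 0,"wy": 0,"wz": -42,"claw": 0},{"dx": -1.34,"dy": 1.95,"dz": 0,"wx": 0,"wy": 0,"wz": -48,"claw": 0},{"dx": -1.38,"dy": 2.36,"dz": 0,"wx": 0,"wy": 0,"wz": -55,"claw": 0},{"dx": -1.38,"dy": 2.36,"dz": 0,"wx": 0,"wy": 0,"wz": -56,"claw": 0}]}}

```text
time_s: 18.33
position: [0.4591, -0.2085, 0.0326]
eef_rot: [-2.96, 1.051, 0.004]
force: [-0.3, -0.5, -0.1]
width: 0.0001
```

Call:
{"name": "move_arm", "arguments": {"rows": [{"dx": -0.65,"dy": -0.75,"dz": 0,"wx": 0,"wy": 0,"wz": 5,"claw": 0},{"dx": -0.65,"dy": -0.75,"dz": 3,"wx": 0,"wy": 0,"wz": 12,"claw": 0},{"dx": -0.65,"dy": -0.75,"dz": 6,"wx": 0,"wy": 0,"wz": 19,"claw": 0},{"dx": -0.65,"dy": -0.75,"dz": 6,"wx": 0,"wy": 0,"wz": 26,"claw": 0}]}}

```text
time_s: 18.67
position: [0.4562, -0.2189, 0.0978]
eef_rot: [3.12, -0.336, 0.01]
force: [1.3, 0.1, 0.9]
width: 0.0007
```

```bash
python3 - <<'E'
from plan import *
from h import *
s,p=wrist()
print({k:np.round(s[k],4) for k in("time_s","position","force","eef_rot","wrist_torque")},inv(s["position"],v))
cv2.imwrite("pics/w21.png",p["image"])
cur=np.array([47.43-1.38-.65,-23.3+2.36-.75]); print(cur, world(np.array([-42,-21]))-cur)
E
```

```text
{'time_s': np.float64(18.6667), 'position': array([ 0.4562, -0.2189,  0.0978]), 'force': array([1.3149, 0.0715, 0.8937]), 'eef_rot': array([ 3.1197, -0.3364,  0.0097]), 'wrist_torque': array([ 0.0169, -0.0985,  0.0058])} [17.4095373  30.35356409]
[ 45.4  -21.69] [ 8.06754744 -0.41131381]
```

View pics/w21.png

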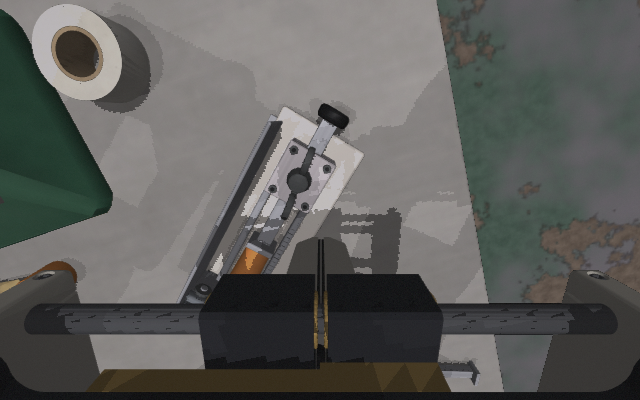

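Call:
{"name": "move_arm", "arguments": {"rows": [{"dx": 2,"dy": -0.1,"dz": 0,"wx": 0,"wy": 0,"wz": 7,"claw": 0},{"dx": 4.5,"dy": -0.2,"dz": 0,"wx": 0,"wy": 0,"wz": 14,"claw": 0},{"dx": 7,"dy": -0.3,"dz": 0,"wx": 0,"wy": 0,"wz": 21,"claw": 0},{"dx": 8.05,"dy": -0.4,"dz": 0,"wx": 0,"wy": 0,"wz": 28,"claw": 0},{"dx": 8.05,"dy": -0.4,"dz": 0,"wx": 0,"wy": 0,"wz": 35,"claw": 0},{"dx": 8.05,"dy": -0.4,"dz": 0,"wx": 0,"wy": 0,"wz": 42,"claw": 0},{"dx": 8.05,"dy": -0.4,"dz": 0,"wx": 0,"wy": 0,"wz": 49,"claw": 0},{"dx": 8.05,"dy": -0.4,"dz": 0,"wx": 0,"wy": 0,"wz": 56,"claw": 0},{"dx": 8.05,"dy": -0.4,"dz": -1,"wx": 0,"wy": 0,"wz": 60,"claw": 0},{"dx": 8.05,"dy": -0.4,"dz": -3,"wx": 0,"wy": 0,"wz": 60,"claw": 0},{"dx": 8.05,"dy": -0.4,"dz": -5,"wx": 0,"wy": 0,"wz": 60,"claw": 0},{"dx": 8.05,"dy": -0.4,"dz": -6.2,"wx": 0,"wy": 0,"wz": 60,"claw": 0}]}}

```text
time_s: 19.72
position: [0.5324, -0.2197, 0.0281]
eef_rot: [-2.876, -1.255, 0.004]
force: [-0.5, -0.2, -0.0]
width: 0.0006
```

```bash
python3 - <<'E'
from plan import *
from h import *
s=bot.observe()
print({k:np.round(s[k],4) for k in("time_s","position","force","eef_rot","wrist_torque")},inv(s["position"],v))
cur=np.array([53.45,-22.09])
for c in [(-42,-18.5),(-42,-16),(-42,-13),(-41,-10)]: print(np.round(world(np.array(c))-cur,2))
rows([173,166,159,152,145,138,131,124],cur)
E
```

```text
{'time_s': np.float64(19.7167), 'position': array([ 0.5324, -0.2197,  0.0281]), 'force': array([-0.5418, -0.1638, -0.0437]), 'eef_rot': array([-2.8758, -1.2547,  0.0042]), 'wrist_torque': array([-0.0152,  0.0347, -0.0366])} [-39.43735585 -20.42013719]
[-0.15 -0.2 ]
[-0.32 -0.38]
[-0.52 -0.6 ]
[-0.8  -0.76]
173 [-40.6  -7.1] {"dx": -1.02, "dy": -0.95, "dz": 0, "wx": 0, "wy": 0, "wz": 0, "claw": 0}
166 [-40.4  -4.1] {"dx": -1.24, "dy": -1.15, "dz": 0, "wx": 0, "wy": 0, "wz": 0, "claw": 0}
159 [-39.8  -1.2] {"dx": -1.48, "dy": -1.32, "dz": 0, "wx": 0, "wy": 0, "wz": 0, "claw": 0}
152 [-38.9   1.6] {"dx": -1.74, "dy": -1.47, "dz": 0, "wx": 0, "wy": 0, "wz": 0, "claw": 0}
145 [-37.6   4.2] {"dx": -2.01, "dy": -1.58, "dz": 0, "wx": 0, "wy": 0, "wz": 0, "claw": 0}
138 [-36.    6.7] {"dx": -2.29, "dy": -1.65, "dz": 0, "wx": 0, "wy": 0, "wz": 0, "claw": 0}
131 [-34.1   9. ] {"dx": -2.58, "dy": -1.69, "dz": 0, "wx": 0, "wy": 0, "wz": 0, "claw": 0}
124 [-32.  11.] {"dx": -2.88, "dy": -1.70, "dz": 0, "wx": 0, "wy": 0, "wz": 0, "claw": 0}
```

Call:
{"name": "move_arm", "arguments": {"rows": [{"dx": 0,"dy": 0,"dz": 0,"wx": 0,"wy": 0,"wz": 0,"claw": 0},{"dx": -0.15,"dy": -0.2,"dz": 0,"wx": 0,"wy": 0,"wz": 0,"claw": 0},{"dx": -0.32,"dy": -0.38,"dz": 0,"wx": 0,"wy": 0,"wz": 0,"claw": 0},{"dx": -0.52,"dy": -0.6,"dz": 0,"wx": 0,"wy": 0,"wz": 0,"claw": 0},{"dx": -0.8,"dy": -0.76,"dz": 0,"wx": 0,"wy": 0,"wz": 0,"claw": 0},{"dx": -1.02,"dy": -0.95,"dz": 0,"wx": 0,"wy": 0,"wz": 0,"claw": 0},{"dx": -1.24,"dy": -1.15,"dz": 0,"wx": 0,"wy": 0,"wz": 0,"claw": 0},{"dx": -1.48,"dy": -1.32,"dz": 0,"wx": 0,"wy": 0,"wz": 0,"claw": 0},{"dx": -1.74,"dy": -1.47,"dz": 0,"wx": 0,"wy": 0,"wz": 0,"claw": 0},{"dx": -2.01,"dy": -1.58,"dz": 0,"wx": 0,"wy": 0,"wz": 0,"claw": 0},{"dx": -2.29,"dy": -1.65,"dz": 0,"wx": 0,"wy": 0,"wz": 0,"claw": 0},{"dx": -2.58,"dy": -1.69,"dz": 0,"wx": 0,"wy": 0,"wz": 0,"claw": 0}]}}

```text
time_s: 20.72
position: [0.5085, -0.2383, 0.0311]
eef_rot: [2.879, 1.256, 0.0]
force: [1.8, -0.7, 1.2]
width: 0.0003
```

```bash
python3 - <<'E'
from plan import *
from h import *
s,p=wrist()
print({k:np.round(s[k],4) for k in("time_s","position","force","eef_rot","wrist_torque")},inv(s["position"],v))
cv2.imwrite("pics/w22.png",p["image"])
cur=np.array([53.45-2.58,-22.09-1.69]); print(cur)
E
```

```text
{'time_s': np.float64(20.7167), 'position': array([ 0.5085, -0.2383,  0.0311]), 'force': array([ 1.8124, -0.7013,  1.1851]), 'eef_rot': array([2.8787e+00, 1.2565e+00, 1.0000e-04]), 'wrist_torque': array([-0.2292, -0.3345,  0.0239])} [-34.33086017   9.35008017]
[ 50.87 -23.78]
```

View pics/w22.png

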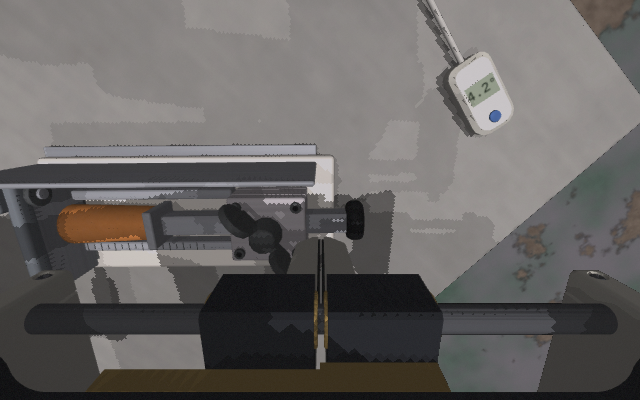

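Call:
{"name": "move_arm", "arguments": {"rows": [{"dx": -0.3,"dy": -0.01,"dz": 0,"wx": 0,"wy": 0,"wz": 0,"claw": 0},{"dx": -0.59,"dy": 0.02,"dz": 0,"wx": 0,"wy": 0,"wz": 0,"claw": 0},{"dx": -0.88,"dy": 0.09,"dz": 0,"wx": 0,"wy": 0,"wz": 0,"claw": 0},{"dx": -1.15,"dy": 0.14,"dz": 0,"wx": 0,"wy": 0,"wz": 0,"claw": 0},{"dx": -1.54,"dy": 0.07,"dz": 0,"wx": 0,"wy": 0,"wz": 0,"claw": 0},{"dx": -2.0,"dy": 0.05,"dz": 0,"wx": 0,"wy": 0,"wz": 0,"claw": 0},{"dx": -2.3,"dy": 0.08,"dz": 0,"wx": 0,"wy": 0,"wz": -6,"claw": 0},{"dx": -2.6,"dy": 0.13,"dz": 0,"wx": 0,"wy": 0,"wz": -12,"claw": 0},{"dx": -2.89,"dy": 0.22,"dz": 0,"wx": 0,"wy": 0,"wz": -18,"claw": 0},{"dx": -3.18,"dy": 0.34,"dz": 0,"wx": 0,"wy": 0,"wz": -24,"claw": 0},{"dx": -3.44,"dy": 0.48,"dz": 0,"wx": 0,"wy": 0,"wz": -30,"claw": 0}]}}

```text
time_s: 21.68
position: [0.4738, -0.2332, 0.0308]
eef_rot: [3.107, 0.461, -0.0]
force: [0.3, -2.5, -2.2]
width: 0.0009
```

Call:
{"name": "move_arm", "arguments": {"rows": [{"dx": -0.25,"dy": 0.18,"dz": 0,"wx": 0,"wy": 0,"wz": -6,"claw": 0},{"dx": -0.48,"dy": 0.37,"dz": 0,"wx": 0,"wy": 0,"wz": -12,"claw": 0},{"dx": -0.69,"dy": 0.6,"dz": 0,"wx": 0,"wy": 0,"wz": -18,"claw": 0},{"dx": -0.88,"dy": 0.84,"dz": 0,"wx": 0,"wy": 0,"wz": -24,"claw": 0},{"dx": -1.04,"dy": 1.1,"dz": 0,"wx": 0,"wy": 0,"wz": -30,"claw": 0},{"dx": -1.17,"dy": 1.37,"dz": 0,"wx": 0,"wy": 0,"wz": -36,"claw": 0},{"dx": -1.17,"dy": 1.37,"dz": 0,"wx": 0,"wy": 0,"wz": -36,"claw": 0}]}}

```text
time_s: 22.27
position: [0.4616, -0.2192, 0.0307]
eef_rot: [3.098, -0.519, -0.002]
force: [-0.8, -1.8, -0.7]
width: 0.0009
```

```bash
python3 - <<'E'
from plan import *
from h import *
s,p=wrist()
print({k:np.round(s[k],4) for k in("time_s","position","force","eef_rot","wrist_torque")},inv(s["position"],v))
cv2.imwrite("pics/w23.png",p["image"])
cur=np.array([50.87-3.44-1.17,-23.78+.48+1.37]); print(cur)
rows([18,14,10,8,6,4,2,0,-2],cur,-66)
E
```

```text
{'time_s': np.float64(22.2667), 'position': array([ 0.4616, -0.2192,  0.0307]), 'force': array([-0.8197, -1.7554, -0.6953]), 'eef_rot': array([ 3.0981e+00, -5.1940e-01, -1.9000e-03]), 'wrist_torque': array([-0.3521,  0.0193, -0.0118])} [13.19434068 26.94869021]
[ 46.26 -21.93]
18 [15.1 24.9] {"dx": -0.10, "dy": 0.29, "dz": 0, "wx": 0, "wy": 0, "wz": -6, "claw": 0}
14 [16.7 23.8] {"dx": -0.15, "dy": 0.49, "dz": 0, "wx": 0, "wy": 0, "wz": -10, "claw": 0}
10 [18.4 22.5] {"dx": -0.19, "dy": 0.68, "dz": 0, "wx": 0, "wy": 0, "wz": -14, "claw": 0}
8 [19.1 21.9] {"dx": -0.20, "dy": 0.79, "dz": 0, "wx": 0, "wy": 0, "wz": -16, "claw": 0}
6 [19.9 21.2] {"dx": -0.21, "dy": 0.89, "dz": 0, "wx": 0, "wy": 0, "wz": -18, "claw": 0}
4 [20.6 20.5] {"dx": -0.21, "dy": 0.99, "dz": 0, "wx": 0, "wy": 0, "wz": -20, "claw": 0}
2 [21.3 19.8] {"dx": -0.22, "dy": 1.09, "dz": 0, "wx": 0, "wy": 0, "wz": -22, "claw": 0}
0 [22. 19.] {"dx": -0.22, "dy": 1.19, "dz": 0, "wx": 0, "wy": 0, "wz": -24, "claw": 0}
-2 [22.6 18.2] {"dx": -0.21, "dy": 1.29, "dz": 0, "wx": 0, "wy": 0, "wz": -26, "claw": 0}
```

View pics/w23.png

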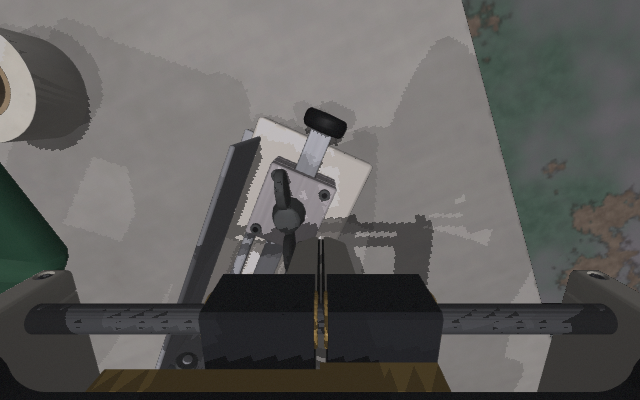

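Call:
{"name": "move_arm", "arguments": {"rows": [{"dx": -0.1,"dy": 0.29,"dz": 0,"wx": 0,"wy": 0,"wz": -6,"claw": 0},{"dx": -0.15,"dy": 0.49,"dz": 0,"wx": 0,"wy": 0,"wz": -10,"claw": 0},{"dx": -0.19,"dy": 0.68,"dz": 0,"wx": 0,"wy": 0,"wz": -14,"claw": 0},{"dx": -0.19,"dy": 0.68,"dz": 0,"wx": 0,"wy": 0,"wz": -14,"claw": 0}]}}

```text
time_s: 22.65
position: [0.4597, -0.2124, 0.0307]
eef_rot: [3.014, -0.886, -0.003]
force: [-2.3, -3.8, -1.4]
width: 0.0005
```

```bash
python3 - <<'E'
from plan import *
from h import *
s=bot.observe(); print({k:np.round(s[k],4) for k in("time_s","position","force","wrist_torque")},inv(s["position"],v))
E
```

```text
{'time_s': np.float64(22.65), 'position': array([ 0.4597, -0.2124,  0.0307]), 'force': array([-2.2867, -3.8288, -1.4225]), 'wrist_torque': array([-0.4538,  0.3676,  0.0191])} [19.21929722 23.21806554]
```

Call:
{"name": "move_arm", "arguments": {"rows": [{"dx": -0.02,"dy": 0.1,"dz": 0,"wx": 0,"wy": 0,"wz": -2,"claw": 0},{"dx": -0.02,"dy": 0.21,"dz": 0,"wx": 0,"wy": 0,"wz": -4,"claw": 0},{"dx": -0.02,"dy": 0.21,"dz": 0,"wx": 0,"wy": 0,"wz": -4,"claw": 0}]}}

```text
time_s: 22.9
position: [0.4595, -0.2103, 0.0306]
eef_rot: [2.982, -0.988, -0.003]
force: [-3.8, -3.3, -1.7]
width: 0.0003
```

```bash
python3 - <<'E'
from plan import *
from h import *
s,p=wrist(); print({k:np.round(s[k],4) for k in("time_s","position","force","wrist_torque")},inv(s["position"],v))
cv2.imwrite("pics/w24.png",p["image"])
E
```

```text
{'time_s': np.float64(22.9), 'position': array([ 0.4595, -0.2103,  0.0306]), 'force': array([-3.8044, -3.2659, -1.6976]), 'wrist_torque': array([-0.4796,  0.5756,  0.0655])} [20.72896145 21.81237135]
```

View pics/w24.png

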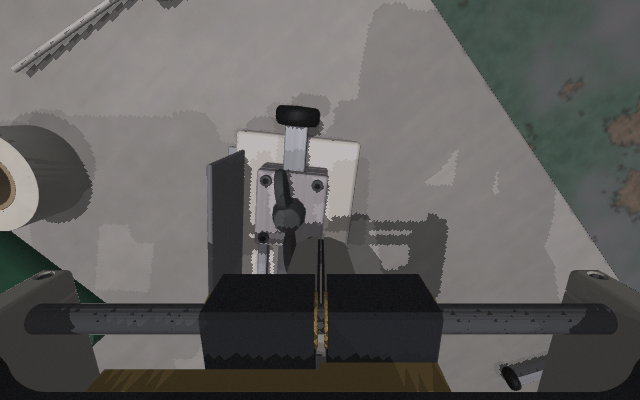

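Call:
{"name": "move_arm", "arguments": {"rows": [{"dx": 0,"dy": 0.1,"dz": 0,"wx": 0,"wy": 0,"wz": -2,"claw": 0},{"dx": 0,"dy": 0.2,"dz": 0,"wx": 0,"wy": 0,"wz": -4,"claw": 0},{"dx": 0,"dy": 0.2,"dz": 0,"wx": 0,"wy": 0,"wz": -4,"claw": 0}]}}

```text
time_s: 23.2
position: [0.4595, -0.2081, 0.0306]
eef_rot: [-2.945, 1.092, 0.003]
force: [-3.5, -1.8, -1.8]
width: 0.0007
```

```bash
python3 - <<'E'
from plan import *
from h import *
s,p=wrist(); print({k:np.round(s[k],4) for k in("time_s","position","force","wrist_torque")},inv(s["position"],v))
cv2.imwrite("pics/w25.png",cv2.resize(p["image"][90:290,190:390],None,fx=3,fy=3,interpolation=cv2.INTER_CUBIC))
E
```

```text
{'time_s': np.float64(23.2), 'position': array([ 0.4595, -0.2081,  0.0306]), 'force': array([-3.5381, -1.8015, -1.8436]), 'wrist_torque': array([-0.4329,  0.6779,  0.0007])} [22.22185144 20.13565984]
```

View pics/w25.png

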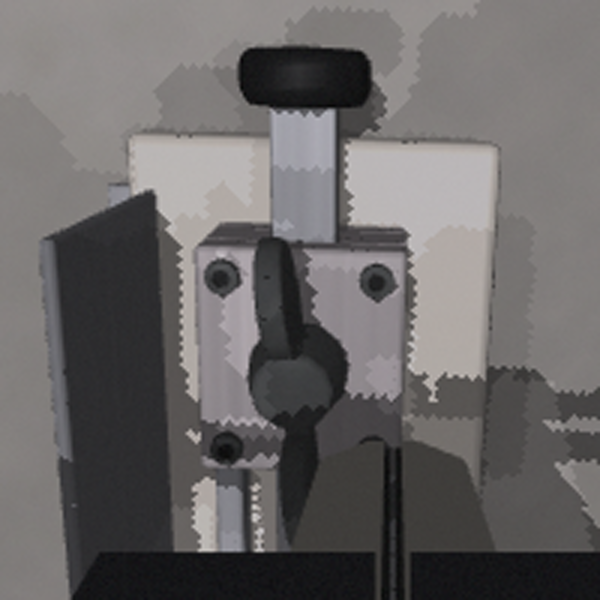

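Call:
{"name": "move_arm", "arguments": {"rows": [{"dx": 0.01,"dy": 0.1,"dz": 0,"wx": 0,"wy": 0,"wz": -2,"claw": 0},{"dx": 0.02,"dy": 0.2,"dz": 0,"wx": 0,"wy": 0,"wz": -4,"claw": 0},{"dx": 0.02,"dy": 0.2,"dz": 0,"wx": 0,"wy": 0,"wz": -4,"claw": 0}]}}

```text
time_s: 23.5
position: [0.4596, -0.2059, 0.0306]
eef_rot: [-2.905, 1.195, 0.004]
force: [-4.3, -2.2, -1.7]
width: -0.0001
```

```bash
python3 - <<'E'
from plan import *
from h import *
s,p=wrist(); print({k:np.round(s[k],4) for k in("time_s","position","force","wrist_torque")},inv(s["position"],v))
cv2.imwrite("pics/w26.png",cv2.resize(p["image"][90:290,190:390],None,fx=3,fy=3,interpolation=cv2.INTER_CUBIC))
E
```

```text
{'time_s': np.float64(23.5), 'position': array([ 0.4596, -0.2059,  0.0306]), 'force': array([-4.2642, -2.1868, -1.6657]), 'wrist_torque': array([-0.3456,  0.7516,  0.0475])} [23.62713291 18.40275015]
```

View pics/w26.png

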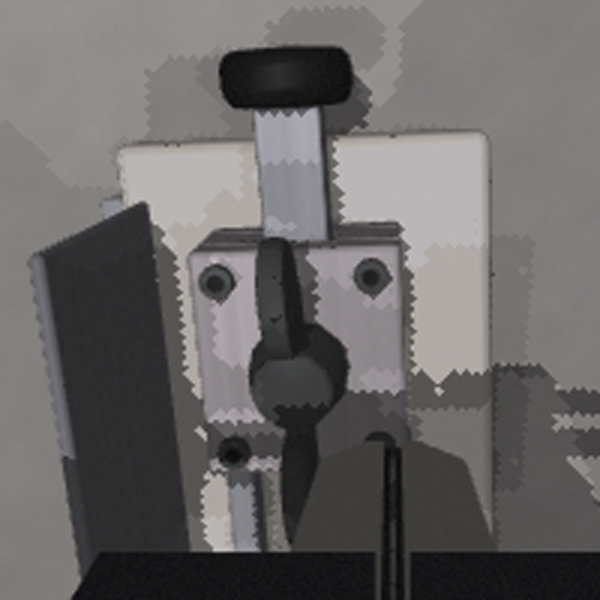

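Call:
{"name": "move_arm", "arguments": {"rows": [{"dx": 0.02,"dy": 0.1,"dz": 0,"wx": 0,"wy": 0,"wz": -2,"claw": 0},{"dx": 0.04,"dy": 0.2,"dz": 0,"wx": 0,"wy": 0,"wz": -4,"claw": 0},{"dx": 0.04,"dy": 0.2,"dz": 0,"wx": 0,"wy": 0,"wz": -4,"claw": 0}]}}

```text
time_s: 23.8
position: [0.459, -0.2049, 0.0306]
eef_rot: [2.86, -1.294, -0.006]
force: [-9.4, -6.2, 0.8]
width: 0.0006
```

```bash
python3 - <<'E'
from plan import *
from h import *
s,p=wrist(); print({k:np.round(s[k],4) for k in("time_s","position","force","wrist_torque")},inv(s["position"],v))
cv2.imwrite("pics/w27.png",cv2.resize(p["image"][90:290,190:390],None,fx=3,fy=3,interpolation=cv2.INTER_CUBIC))
E
```

```text
{'time_s': np.float64(23.8), 'position': array([ 0.459 , -0.2049,  0.0306]), 'force': array([-9.3649, -6.2072,  0.7756]), 'wrist_torque': array([-0.9792,  1.5655,  0.0636])} [24.78103349 18.13686776]
```

View pics/w27.png

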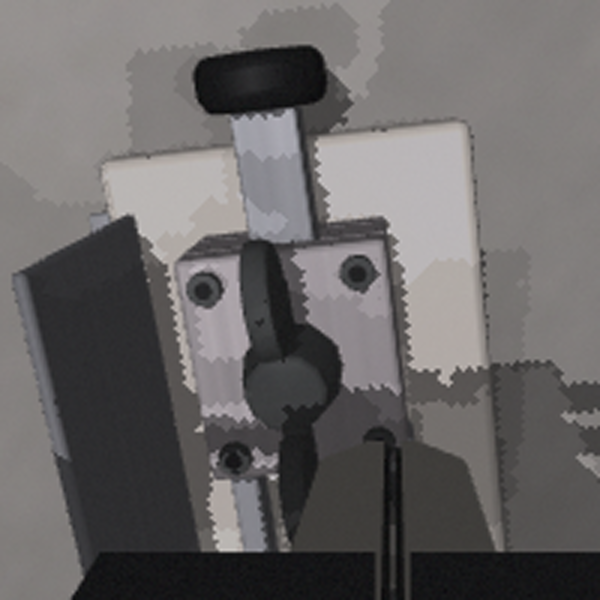

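Call:
{"name": "move_arm", "arguments": {"rows": [{"dx": -0.2,"dy": -0.25,"dz": 0,"wx": 0,"wy": 0,"wz": 0,"claw": 0},{"dx": -0.8,"dy": -0.9,"dz": 0,"wx": 0,"wy": 0,"wz": 5,"claw": 0},{"dx": -1.2,"dy": -1.3,"dz": 2,"wx": 0,"wy": 0,"wz": 12,"claw": 0},{"dx": -1.2,"dy": -1.3,"dz": 6,"wx": 0,"wy": 0,"wz": 19,"claw": 0},{"dx": -1.2,"dy": -1.3,"dz": 10,"wx": 0,"wy": 0,"wz": 26,"claw": 0},{"dx": -1.2,"dy": -1.3,"dz": 14,"wx": 0,"wy": 0,"wz": 33,"claw": 0},{"dx": -1.2,"dy": -1.3,"dz": 17,"wx": 0,"wy": 0,"wz": 40,"claw": 0},{"dx": -1.2,"dy": -1.3,"dz": 17,"wx": 0,"wy": 0,"wz": 47,"claw": 0},{"dx": -1.2,"dy": -1.3,"dz": 17,"wx": 0,"wy": 0,"wz": 54,"claw": 0},{"dx": -1.2,"dy": -1.3,"dz": 17,"wx": 0,"wy": 0,"wz": 54,"claw": 0},{"dx": -1.2,"dy": -1.3,"dz": 17,"wx": 0,"wy": 0,"wz": 54,"claw": 0}]}}

```text
time_s: 24.77
position: [0.4495, -0.2169, 0.2011]
eef_rot: [-3.138, -0.139, -0.002]
force: [0.4, 0.3, -0.4]
width: 0.0003
```

```bash
python3 - <<'E'
from plan import *
from h import *
s,p=wrist(); print({k:np.round(s[k],4) for k in("time_s","position","force","wrist_torque")},inv(s["position"],v))
cv2.imwrite("pics/w28.png",p["image"])
q=vision.camera("scene"); cv2.imwrite("pics/s28.png",cv2.resize(q["image"][150:270,290:450],None,fx=5,fy=5,interpolation=cv2.INTER_CUBIC))
E
```

```text
{'time_s': np.float64(24.7667), 'position': array([ 0.4495, -0.2169,  0.2011]), 'force': array([ 0.3766,  0.3256, -0.3924]), 'wrist_torque': array([-0.0087, -0.0037,  0.0475])} [23.65983945 33.42367049]
```

View pics/w28.png

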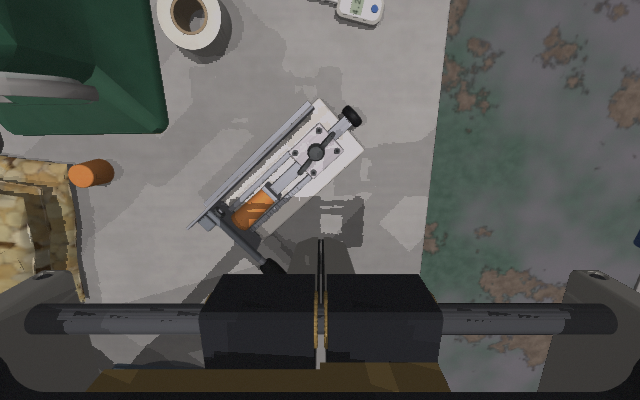

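View pics/s28.png

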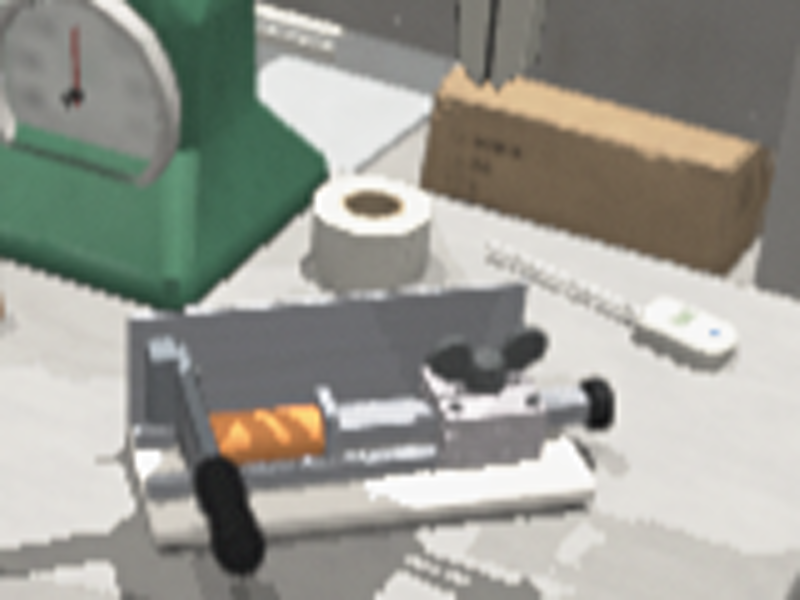

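```bash
python3 - <<'E'
from plan import *
from h import *
s=bot.observe(); p=vision.camera("wrist")
T=np.eye(4); T[:3,:3]=R.from_rotvec(s["eef_rot"]).as_matrix(); T[:3,3]=s["position"]; p["T"]=T@p["mount"]
cv2.imwrite("pics/w29.png",cv2.resize(p["image"][90:250,180:380],None,fx=4,fy=3.75,interpolation=cv2.INTER_CUBIC))
for n,uv,z in[("head rear",(354,111),.029),("tipA",(334,133),.068),("tipB",(300,173),.068)]: print(n,inv(atz(p,uv,z),v))
E
```

```text
head rear [-64.2169541   -1.57177332]
tipA [-29.99874427  -1.41768755]
tipB [27.40344661  5.36485112]
```

View pics/w29.png

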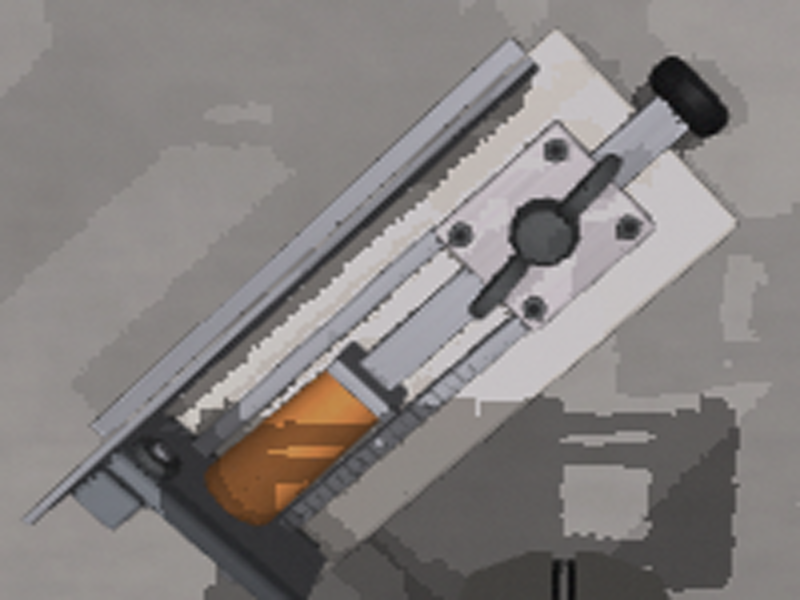

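```bash
python3 - <<'E'
from h import *
print(ticket.hand_in())
E
```

```text
the job is handed in; nothing more can be done
None
```

The stop bar is set to the sample and locked, and the job is handed in. The robot's clock was at about 25 s of the 64 s allowed.

**What I did**
- **Stop bar:** I pushed it forward by its push head with the closed fingertips, in small steps. When it came up firm against the knife the force rose from about 3 N to 8 N.
- **Wing screw:** I turned it clockwise in three long strokes from the +y side. The force was 2–5 N until it jumped to about 11 N, which I took as the dead stop. Then I backed off and lifted clear.

**Last checks**
- **Sample:** the last pictures show it sitting between the stop plate and the knife with no visible gap.
- **Bar position:** the rear of the push head measures x = -64 mm of the cutter, against -65 mm expected.
- **Screw:** the wings lie along the cutter's x axis within 2–7°, so the turn is about 9.3 rad. That is above the 8.9 needed, and the force jump supports it.
- **Other things on the bench:** the label roll, thermometer and carrot stub look undisturbed. I did not specifically check the felt marker.

**What disagreed**
- **Fingertips:** they end about 25 mm short of the stated TCP, seen in both cameras. The table was still not reached at TCP z = -4 mm. I corrected the heights for the screw strokes. The bar push came before I knew this, so it met the push head near its top edge.
- **Cutter position:** estimates from different pictures differed by up to about 3–4 mm. I therefore relied on contact force, not the pictures, to decide when the sample was snug and the screw tight.

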